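# Put the doughnut filling tube away in its case and clamp the cover down

### The arm

A 7-joint arm with a two-finger parallel gripper is mounted at the origin on the work surface. World frame = base frame: x ahead of the robot, y to its left, z up, the work surface at z = 0. Lengths are in m, angles in degrees, forces in N, time in s.
With the tool pointing down it reaches from about 0.425 to 0.875 m from the base axis. Payload 4.7 kg.
Tool frame: the origin (TCP) lies at the very end of the fingers, on their centre line; the grasp point (between the pads) lies 19 mm behind it; z points along the fingers, y is the line along which they close (so a half turn about z gives the same grasp; the last joint's range is limited). The gripper opens to 85 mm and grips with 20 to 120 N. Pads are 22 mm wide; open, the fingers measure 114 mm over their backs; the gripper's body (76 mm by 85 mm) begins 54 mm behind the grasp point. The pads swing forward as they close: fully open they stand 13 mm farther back than shut.
Start: joints at [-63.65, 18.392, -4.016, 83.108, 1.295, 78.541, -3.26], TCP at [0.28, 0.586, 0.231] pointing down, gripper open.
Joint ranges: [-163.93, 163.93], [-17.29, 119.83], [-79.2, 71.16], [3.27, 140.29], [-89.18, 269.18], [5.43, 117.66], [-154.24, 154.24]. Speed limits (degrees/s): [147.25, 147.25, 180, 180, 180, 180, 180].

### API

Orientations are given as a 3x3 rotation matrix whose columns are the frame's x, y, z axes.
In Python, from workcell import monitor, camera, camera_params, job_done gives the robot as it stands. The module is installed in compiled form; this text tells all that it offers.
- The arm moves only by the shell command python3 -m jog 'ROWS' [FORCE]. ROWS is JSON, a list of rows, each an object of numbers: "jaw": the opening, from 0 (shut) to 1 (fully open); "dx", "dy", "dz": the shift along the tool's x, y, z scaled (see below); "spin": the turn about the tool's z scaled (see below). In form: [{"jaw": .., "dx": .., "dy": .., "dz": .., "spin": ..}, ...]. A call has 1 to 12 rows; each row shifts and turns the commanded pose from where the row before left it, along the tool's axes as they then stand; what a row does not reach is not made up. The controller multiplies each number of a shift by 0.04 m and each number of a turn by 10 degrees. A row lasts 1/8 s, in which the tool goes at most 62.5 mm and 10.7 degrees, less where a joint would pass 70% of its speed; a pose out of reach is approached as far as the arm can. A call with a number of a shift or a turn outside -1 to 1 is refused whole. A call with a gripper value outside its range is refused whole. The fingers move at their own pace and stop on an object; FORCE is the grip in N (left out, the last holds). Time passes only in rows, so rows that do not move let the fingers close. It gives the time, the measured TCP pose, the force, the opening and the grip force at its end, in the units of the state.
- monitor.get_obs(): the state, without advancing time (a new reading comes with each control period).
- camera(name): name is "scene" or "top" or "wrist"; returns the picture (400x640x3 uint8, red, green, blue); there is no depth.
- camera_params(name): a dict with "fov_y" (degrees; the focal length in pixels is half the picture's height over the tangent of half this angle, whatever the lens; pixels are square), "cx", "cy" (the principal point, pixels), "view" (4x4, takes a point from world to camera coordinates); the wrist camera has in their place "T_tool_cam" (4x4, takes a point from camera to tool coordinates, whose origin is the TCP and whose axes are the flange's). Camera axes: x right, y down, z forward; pixel columns grow to the right and rows downward; lengths in m; the calibration is good to about 2 mm. The wrist camera is an equidistant fisheye: a pixel r from the principal point sees the ray r / f radians off the axis. A picture is of the moment at which its call begins: read the wrist's pose just before it. camera_params takes no time and is no camera call.
- job_done(): hands the job in; it is judged then, once.
The state is a dict: "time_s": time; "joints": joint angles; "dq": joint speeds; "tau": joint torques, N m; "eef_pos": TCP position; "orientation": TCP orientation; "ft_force": force on the tool from outside, world axes, zero at the start; "torque": the same for the moment, N m; "finger_gap": opening from 0.0 (shut) to 1.0 (fully open); "grasp_force": force on a finger pad.
Only numpy, scipy, OpenCV 4.12 (cv2) and the standard library are available. Lean on these libraries where they do the work, as an engineer would, in place of code of your own. Each camera call takes 0.05 s, during which the arm holds its last target. There are 200 camera calls.

### The job

Take the long steel filling tube standing on the bench and lay it gently on its side along the two V-shaped saddles of the metal case base. Then set the white cover over it, fully down on the base plate all round, and swing the case's clamp over and press it down firmly, without forcing it, so that its rubber foot stays bearing on the cover. Leave the short tube and the other things on the bench where they are.

Things in the scene. Friction and masses are not known exactly. Their poses are not given: they have to be found in the camera images.
- case: aluminium base fixed to the bench; origin: underside, centre of the cover's place. Plate 150 (x) by 300 mm (y -125 to 175), 8 thick. On it a curb, outside 117 by 217, 10 high: the cover goes round it with 2.5 mm play a side and rests on the plate. Two white V saddles, 12 thick, 44 wide (x), at y = -36 and 36, cheeks up to z 42 mm. Clamp post at y 150, 118 high, 34 wide
- cradle (a point): point of the case 44 mm above its underside, over its origin: where the middle of the tube's body lies when it rests in both V saddles; axes are the case's (tube lies along y, either way round)
- tube: long steel filling tube, standing upright, loose, 220 g. Origin: centre of its underside, z up its axis. Foot flange 44 mm diameter, 8 mm high; straight body 30 mm diameter up to 118 mm; cone narrowing to 15 mm diameter at 150 mm (the top)
- tube_mid (a point): point on the tube's axis 63 mm above its foot, the middle of the straight body (z along the axis)
- cover: white plastic cover, loose, open side down on the bench, 320 g. Origin: centre of its underside. Outside 130 (x) by 230 (y) by 72 mm high, walls and top 4 mm thick. Rib handle on its top: 14 mm thick (x), 56 mm long (y), from 72 to 104 mm high. Fits either way round
- cover_rib (a point): middle of the top of the cover's rib handle, 104 mm above the cover's underside; axes as the cover
- clamp: steel clamp arm; origin on its hinge, its -y axis runs along the arm (parallel to the case's -y when level). Starts about upright, at most leaning out to +y. Stiff: stays where left, about 5 N at the grip moves it, 10 to 15 N clamps. 70 mm from the hinge a sprung rubber foot hangs under it, 5 mm stroke, underside 20 to 30 mm below the arm's middle, as its screw was last set: feel for it
- clamp_hinge (a point): the clamp's hinge point, at x = 0, y = 150, z = 105 mm of the case; axes are the case's; the hinge runs along x
- clamp_grip (a point): centre of the black cross bar (18 mm diameter, 44 mm long along x) at the end of the clamp arm, 100 mm from the hinge. The arm is 18 mm wide and 12 mm thick
- short_tube: short steel tube standing upright, 90 mm high, body 22 mm diameter, flange 38 mm: not to be used. Origin: centre of its underside
- jar: jar, 64 mm diameter, 85 mm high, bystander. Origin: centre of its underside
- shaker: steel shaker, 68 mm diameter, 118 mm high, bystander. Origin: centre of its underside
- bowl: steel bowl, 150 mm diameter, 65 mm high, bystander. Origin: centre of its underside
- cutter: round steel cutter ring, 64 mm diameter, 35 mm high, bystander. Origin: centre of its underside
- bottle: amber bottle, 54 mm diameter, 150 mm high, bystander. Origin: centre of its underside
- spatula: spatula lying on the bench, 240 mm long, bystander. Origin: its underside
There are look-alikes about, which are no part of the job. Leave any yellow look-alike of the tube alone.

How it is judged:
By the outcome, as a careful person would: the job done as asked, in the order asked, and still so for the second after the job is handed in, with the robot touching nothing.
It also fails if it takes over 64 s, if anything falls off the work surface, if the arm or the gripper's body presses on something with over 40 N, if the wrist force passes 120 N, or if a joint passes its speed limit or range.

## Working session

There is one attempt and no reset: what is moved stays moved. The work goes in short steps, Python scripts to look and compute and a shell command to move; the robot and the scene stay as the last step left them, time stands still between calls to the robot, and variables do not carry over. Pictures are saved under pics/ and viewed, at most 10 in all, crops included, and the job is handed in when it is done.

```bash
mkdir -p pics
python3 - <<'E'
from workcell import monitor,camera,camera_params
import cv2,numpy as np
np.set_printoptions(precision=4,suppress=True)
o=monitor.get_obs();print(o)
for n in ("scene","top","wrist"):
    im=camera(n);cv2.imwrite(f"pics/{n}0.png",im[:,:,::-1]);print(n,camera_params(n))
E
```

```text
{'time_s': 0.0, 'joints': array([-63.6491,  18.4389,  -4.0153,  83.1765,   1.2945,  78.541 ,
        -3.2594]), 'dq': array([-0.0074, -0.0629,  0.0031,  0.0168, -0.017 ,  0.0161, -0.0432]), 'tau': array([ -0.0004, -49.3581,  -0.3829, -31.4333,   0.0128,   0.0113,
         0.    ]), 'eef_pos': array([0.2801, 0.586 , 0.2302]), 'orientation': array([[-0.9023,  0.4312, -0.0008],
       [ 0.4312,  0.9023, -0.0018],
       [-0.0001, -0.0019, -1.    ]]), 'ft_force': array([ 0.469 ,  0.1216, -0.739 ]), 'torque': array([ 0.0002,  0.0334, -0.0007]), 'grasp_force': 0.0, 'finger_gap': 0.9991458493241262}
scene {'fov_y': 46.83664469022648, 'cx': 320.26621972108666, 'cy': 202.7258853017872, 'view': array([[ 0.5884,  0.8086, -0.0016, -0.264 ],
       [ 0.5275, -0.3854, -0.7571, -0.2509],
       [-0.6128,  0.4446, -0.6533,  1.5659],
       [ 0.    ,  0.    ,  0.    ,  1.    ]])}
top {'fov_y': 45.53683472353499, 'cx': 310.62390934550655, 'cy': 192.23664656583207, 'view': array([[-0.0121, -0.9999,  0.0001, -0.0523],
       [-0.9972,  0.012 , -0.0732,  0.5813],
       [ 0.0732, -0.001 , -0.9973,  1.2769],
       [ 0.    ,  0.    ,  0.    ,  1.    ]])}
wrist {'fov_y': 65.70646984690485, 'cx': 315.50726353450654, 'cy': 196.24363671513575, 'T_tool_cam': array([[ 0.0004, -0.9484, -0.3171,  0.0811],
       [ 1.    ,  0.0001,  0.0009, -0.    ],
       [-0.0008, -0.3171,  0.9484, -0.1418],
       [ 0.    ,  0.    ,  0.    ,  1.    ]])}
```

View pics/top0.png

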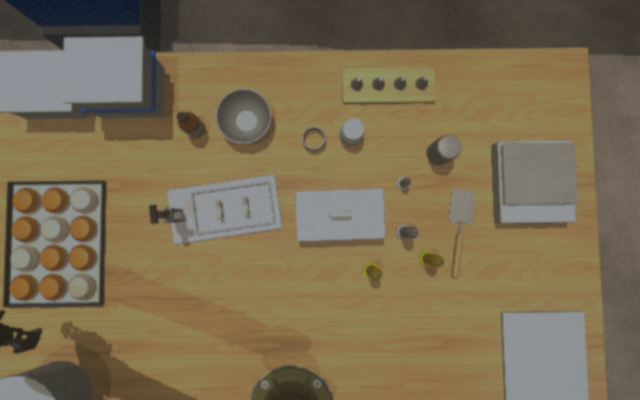

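View pics/scene0.png

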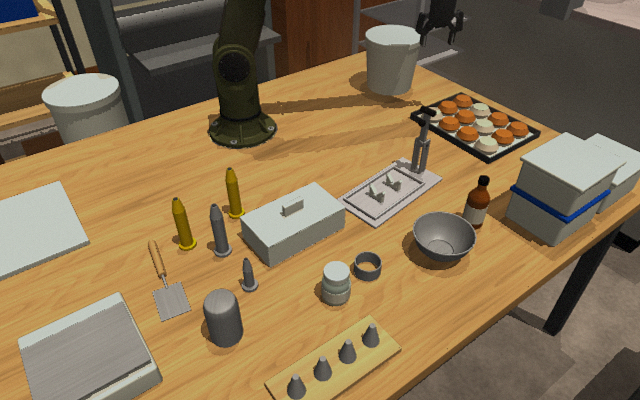

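```bash
cat > h.py <<'E'
import numpy as np,cv2
from scipy.optimize import least_squares
from workcell import monitor,camera,camera_params
np.set_printoptions(precision=4,suppress=True)
def cam(name,obs=None):
    """-> R,t (world->cam), f, c, fisheye"""
    p=camera_params(name); f=200/np.tan(np.radians(p["fov_y"]/2)); c=np.array([p["cx"],p["cy"]])
    if name=="wrist":
        W=np.eye(4);W[:3,:3]=obs["orientation"];W[:3,3]=obs["eef_pos"]
        V=np.linalg.inv(W@p["T_tool_cam"])
    else: V=p["view"]
    return V[:3,:3],V[:3,3],f,c,name=="wrist"
def ray(C,px):
    R,t,f,c,fe=C; d=(np.atleast_2d(px).astype(float)-c)/f
    if fe:
        r=np.linalg.norm(d,axis=1,keepdims=True)+1e-12; v=np.c_[d/r*np.sin(r),np.cos(r)]
    else: v=np.c_[d,np.ones(len(d))]
    v/=np.linalg.norm(v,axis=1,keepdims=True)
    return -R.T@t, v@R
def onplane(C,px,z):
    o,v=ray(C,px); return o+v*((z-o[2])/v[:,2:])
def proj(C,P):
    R,t,f,c,fe=C; q=np.atleast_2d(P)@R.T+t
    if fe:
        s=np.linalg.norm(q[:,:2],axis=1,keepdims=True)+1e-12; return c+f*q[:,:2]/s*np.arctan2(s,q[:,2:])
    return c+f*q[:,:2]/q[:,2:]
def tri(rays):
    A=np.zeros((3,3));b=np.zeros(3)
    for o,v in rays:
        v=v.ravel();M=np.eye(3)-np.outer(v,v);A+=M;b+=M@o
    P=np.linalg.solve(A,b)
    return P,[np.linalg.norm(np.cross(P-o,v.ravel())) for o,v in rays]
def shot(name,save):
    o=monitor.get_obs(); im=camera(name); cv2.imwrite(f"pics/{save}.png",im[:,:,::-1]); np.savez(f"pics/{save}.npz",p=o["eef_pos"],R=o["orientation"]); return im,cam(name,o)
def load(save,name="wrist"):
    d=np.load(f"pics/{save}.npz"); return cv2.imread(f"pics/{save}.png"),cam(name,dict(eef_pos=d["p"],orientation=d["R"]))
E
python3 - <<'E'
from h import *
T=cam("top");S=cam("scene")
t=cv2.imread("pics/top0.png");s=cv2.imread("pics/scene0.png")
for n,a,b in [("tube",(399,231.5),(219,248)),]:
    print(n,onplane(T,a,.0),onplane(S,b,0))
for n,px,z in [("rib",(341,215),.104),("plate c",[(169,189),(275,177),(282,231),(175,242)],.008),("cover",[(296,191),(383,190),(386,240),(297,242)],.072),("short",(398,183),0)]:
    print(n,onplane(T,px,z))
a=cv2.resize(t[160:300,340:480],None,fx=4,fy=4,interpolation=2); a=cv2.resize(a,(390,390))
b=cv2.resize(s[155:315,150:310],(390,390),interpolation=2)
cv2.imwrite("pics/crop1.png",np.hstack([a,b]))
E
```

```text
tube [[ 0.4708 -0.3012  0.    ]] [[ 0.4571 -0.3166  0.    ]]
rib [[ 0.5156 -0.1357  0.104 ]]
plate c [[0.5952 0.3306 0.008 ]
 [0.6249 0.0385 0.008 ]
 [0.4762 0.0203 0.008 ]
 [0.4497 0.3128 0.008 ]]
cover [[ 0.5806 -0.021   0.072 ]
 [ 0.5804 -0.2488  0.072 ]
 [ 0.45   -0.2536  0.072 ]
 [ 0.4477 -0.0223  0.072 ]]
short [[ 0.6049 -0.3019  0.    ]]
```

View pics/crop1.png

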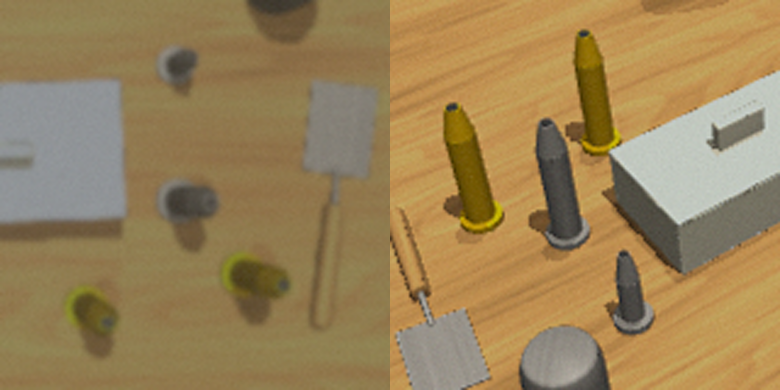

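The crop shows four candidates: long grey at top px (405,232) / scene (220,230), short grey at top (403,183) / scene (249,275), and two yellow ones at scene (182,225) and (234,193). The long grey one fits: it is steel, about 150 mm tall, and not yellow. Next I measure it from both views.

Run:
```python
from h import *
T=cam("top");S=cam("scene")
fT=(176*140/390+340,201*140/390+160); fS=((565-390)*160/390+150,155+235*160/390)
kT=(209*140/390+340,202*140/390+160); kS=((546-390)*160/390+150,155+124*160/390)
print("flange",tri([ray(T,fT),ray(S,fS)]),onplane(T,fT,.006),onplane(S,fS,.006))
print("tip",tri([ray(T,kT),ray(S,kS)]),onplane(T,kT,.15),onplane(S,kS,.15))
# rib and cover
print("cover rib scene",onplane(S,(292,206),.104))
```

```text
flange (array([ 0.4684, -0.3143, -0.004 ]), [np.float64(0.0009133520520663072), np.float64(0.0009133520520662864)]) [[ 0.469  -0.3115  0.006 ]] [[ 0.4772 -0.3182  0.006 ]]
tip (array([ 0.4698, -0.3129,  0.1459]), [np.float64(0.0006278954878837436), np.float64(0.0006278954878838257)]) [[ 0.4696 -0.3125  0.15  ]] [[ 0.4749 -0.314   0.15  ]]
cover rib scene [[ 0.5336 -0.1453  0.104 ]]
```

The flange is at (0.469,-0.313) and the tip is 0.146 m high, so this is the long tube. First I spin to the case's direction, then look at the case with the wrist camera on the way.

```bash
cat >> h.py <<'E'
def go(p):
    o=monitor.get_obs(); R=o["orientation"]; d=R.T@(np.array(p)-o["eef_pos"])/.04
    print("t",o["time_s"],"units",d,"maxrows",np.abs(d).max(),"yaw",np.degrees(np.arctan2(R[1,0],R[0,0])))
E
python3 -m jog '[{"dz":-1,"spin":1},{"dz":-1,"spin":1},{"spin":1},{"spin":1},{"spin":1},{"spin":0.9},{}]'
python3 -c "
from h import *
go([.515,.245,.31])"
```

```text
t 0.15 units [-8.9745 -5.1651 -1.9801] maxrows 8.974494437738354 yaw 154.45709263363298$[0]: bad value
```

```bash
python3 -m jog '[{"jaw":1,"dx":0,"dy":0,"dz":-1,"spin":1},{"jaw":1,"dx":0,"dy":0,"dz":-1,"spin":1},{"jaw":1,"dx":0,"dy":0,"dz":0,"spin":1},{"jaw":1,"dx":0,"dy":0,"dz":0,"spin":1},{"jaw":1,"dx":0,"dy":0,"dz":0,"spin":1},{"jaw":1,"dx":0,"dy":0,"dz":0,"spin":0.9},{"jaw":1,"dx":0,"dy":0,"dz":0,"spin":0}]'
python3 -c "
from h import *
go([.515,.245,.31])"
```

```text
time_s: 1.02
eef_pos: [0.2802, 0.5864, 0.3109]
orientation: [[-0.097, 0.995, -0.0], [0.995, 0.097, -0.001], [-0.001, -0.0, -1.0]]
ft_force: [0.2, -0.4, -0.0]
finger_gap: 0.999
grasp_force: 0.0
t 1.025 units [-9.0624  5.0161  0.0279] maxrows 9.062433221209705 yaw 95.55867543064991
```

```bash
python3 -m jog '[{"jaw":1,"dx":-0.9,"dy":0.5,"dz":0,"spin":0},{"jaw":1,"dx":-0.9,"dy":0.5,"dz":0,"spin":0},{"jaw":1,"dx":-0.9,"dy":0.5,"dz":0,"spin":0},{"jaw":1,"dx":-0.9,"dy":0.5,"dz":0,"spin":0},{"jaw":1,"dx":-0.9,"dy":0.5,"dz":0,"spin":0},{"jaw":1,"dx":-0.9,"dy":0.5,"dz":0,"spin":0},{"jaw":1,"dx":-0.9,"dy":0.5,"dz":0,"spin":0},{"jaw":1,"dx":-0.9,"dy":0.5,"dz":0,"spin":0},{"jaw":1,"dx":-0.9,"dy":0.5,"dz":0,"spin":0},{"jaw":1,"dx":-0.9,"dy":0.5,"dz":0,"spin":0},{"jaw":1,"dx":0,"dy":0,"dz":0,"spin":0},{"jaw":1,"dx":0,"dy":0,"dz":0,"spin":0}]'
python3 -c "
from h import *
shot('wrist','w1')"
```

```text
time_s: 2.52
eef_pos: [0.5132, 0.2477, 0.3112]
orientation: [[-0.097, 0.995, -0.001], [0.995, 0.097, 0.001], [0.001, -0.0, -1.0]]
ft_force: [1.6, 0.4, 0.4]
finger_gap: 1.001
grasp_force: 0.0
```

View pics/w1.png

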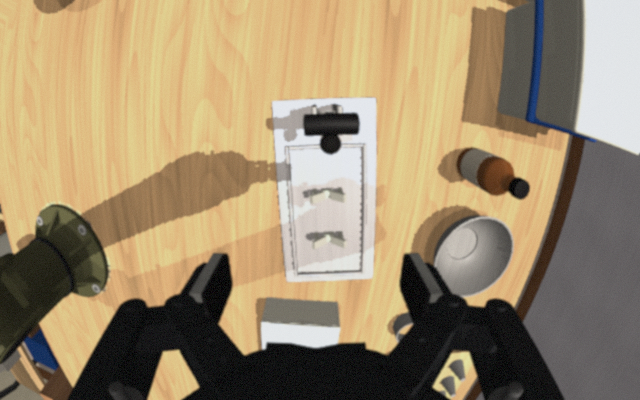

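The wrist view shows the case: plate corners about (272,100), (377,97), (373,279), (287,281), clamp bar at (331,123), saddles at (324,193) and (325,238). I back-project the plate outline, then take a second view.

```bash
cat >> h.py <<'E'
def plate(save,z=.008,s=70):
    im,C=load(save); hsv=cv2.cvtColor(im,cv2.COLOR_BGR2HSV)
    m=((hsv[...,1]<s)&(hsv[...,2]>90)).astype(np.uint8)
    m=cv2.morphologyEx(m,cv2.MORPH_CLOSE,np.ones((25,25)))
    m=cv2.morphologyEx(m,cv2.MORPH_OPEN,np.ones((9,9)))
    n,l,st,ce=cv2.connectedComponentsWithStats(m)
    return im,C,l,st,ce
def rect(C,px,z):
    w=onplane(C,px,z)[:,:2]; r=cv2.minAreaRect((w*1000).astype(np.float32)); return r
E
python3 - <<'E'
from h import *
im,C,l,st,ce=plate("w1")
for i in range(1,len(st)):
    if st[i,4]>1500: print(i,st[i],ce[i])
i=l[200,340]; c=cv2.findContours((l==i).astype(np.uint8),0,1)[0][0][:,0]
for z in(.008,):print(rect(C,c,z), cv2.boxPoints(cv2.minAreaRect(c.astype(np.float32))))
# saddles: dark/white at z~.042 ; bar
for px,z in [((324,193),.042),((325,238),.042),((331,123),.2)]: print(onplane(C,px,z))
go([.46,.06,.31])
E
```

```text
1 [  423     0   217   400 48760] [570.7694 196.2046]
2 [  260    97   117   251 22453] [321.6398 212.2283]
6 [   0  342   55   58 2667] [ 25.159  370.9265]
((537.6468505859375, 100.10545349121094), (477.6358642578125, 190.8354034423828), 89.33453369140625) [[258.7876 344.3278]
 [272.5193  91.4354]
 [382.6426  97.415 ]
 [368.9109 350.3073]]
[[0.5305 0.1984 0.042 ]]
[[0.5395 0.1293 0.042 ]]
[[0.5203 0.3084 0.2   ]]
t 2.575 units [-4.5561 -1.7787  0.0273] maxrows 4.556120010385943 yaw 95.63828050812387
```

```bash
cat >> h.py <<'E'
def edge(im,p,q,n=40,half=9,pol=None):
    """subpixel edge points across segment p-q on the blue-red channel (white vs wood), along its normal"""
    b=im.astype(np.float32); g=cv2.GaussianBlur(b[...,0]/(b[...,2]+20),(0,0),.8)
    p,q=np.array(p,float),np.array(q,float);d=(q-p)/np.linalg.norm(q-p);nn=np.array([-d[1],d[0]])
    u=np.arange(-half,half+.01,.25);out=[]
    for a in np.linspace(.04,.96,n):
        X=p+a*(q-p)+u[:,None]*nn
        v=cv2.remap(g,X[:,0].astype(np.float32),X[:,1].astype(np.float32),1).ravel()
        dv=np.abs(np.gradient(v)); k=dv.argmax()
        w=dv[max(0,k-4):k+5]; uu=u[max(0,k-4):k+5]
        out.append(p+a*(q-p)+nn*(w*uu).sum()/w.sum())
    return np.array(out)
def wline(C,px,z):
    w=onplane(C,px,z)[:,:2]
    vx,vy,x,y=cv2.fitLine((w).astype(np.float32),cv2.DIST_HUBER,0,.001,.001).ravel()
    n=np.array([-vy,vx]);res=np.abs((w-[x,y])@n)
    return np.array([x,y]),np.array([vx,vy]),np.median(res)
def meet(a,b):
    s=np.linalg.solve(np.c_[a[1],-b[1]],b[0]-a[0]);return a[0]+s[0]*a[1]
def quad(im,C,cs,z,show=True):
    """corners cs in order -> world corners"""
    L=[wline(C,edge(im,cs[i],cs[(i+1)%4]),z) for i in range(4)]
    W=np.array([meet(L[i-1],L[i]) for i in range(4)])
    if show:
        print("corners",W,"sides",[np.linalg.norm(W[i]-W[(i+1)%4]) for i in range(4)],"res",[float(a[2]) for a in L],"ang",[float(np.degrees(np.arctan2(a[1][1],a[1][0]))%180) for a in L],"ctr",W.mean(0))
    return W
E
python3 - <<'E'
from h import *
im,C=load("w1")
quad(im,C,[(272,100),(377,97),(373,279),(287,281)],.008)
E
python3 -m jog '[{"jaw":1,"dx":-0.9,"dy":-0.3,"dz":0,"spin":0},{"jaw":1,"dx":-0.9,"dy":-0.4,"dz":0,"spin":0},{"jaw":1,"dx":-0.9,"dy":-0.4,"dz":0,"spin":0},{"jaw":1,"dx":-0.9,"dy":-0.4,"dz":0,"spin":0},{"jaw":1,"dx":-0.9,"dy":-0.3,"dz":0,"spin":0},{"jaw":1,"dx":0,"dy":0,"dz":0,"spin":0},{"jaw":1,"dx":0,"dy":0,"dz":0,"spin":0}]'
python3 -c "
from h import *
shot('wrist','w2');go([.48,-.25,.31])"
```

```text
corners [[0.4435 0.318 ]
 [0.5917 0.3386]
 [0.6329 0.0428]
 [0.4845 0.022 ]] sides [np.float32(0.14968866), np.float32(0.2986162), np.float32(0.14984398), np.float32(0.29880524)] res [0.000272633894637972, 0.0003508182213136394, 0.00037659270252578703, 0.00026003033143118134] ang [7.928001403808594, 97.91383361816406, 8.000252723693848, 97.88408660888672] ctr [0.5381 0.1803]
time_s: 3.45
eef_pos: [0.4589, 0.0628, 0.3115]
orientation: [[-0.098, 0.995, 0.0], [0.995, 0.098, 0.001], [0.001, 0.001, -1.0]]
ft_force: [0.6, -0.1, 0.5]
finger_gap: 0.999
grasp_force: 0.0
t 3.5 units [-7.8389 -0.2482  0.0309] maxrows 7.838918584727199 yaw 95.65706002737262
```

View pics/w2.png

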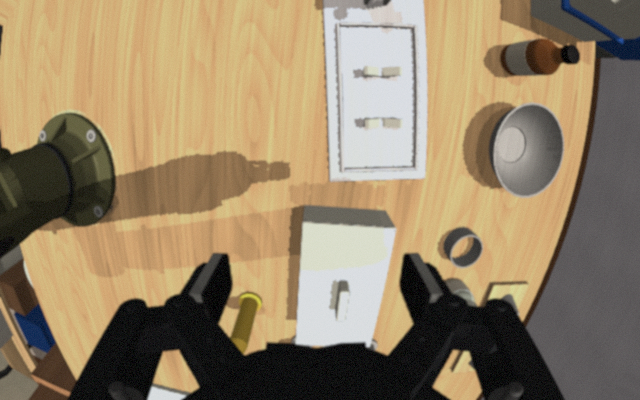

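Plate measured 149.7 x 298.7 mm, yaw 97.9°, centre (0.5381,0.1803). This view also shows the cover, with its rib at (343,300). On to the tube, with the yaw corrected to 97.9°.

```bash
python3 - <<'E'
from h import *
a,A=load("w1");b,B=load("w2")
ea=edge(a,(373,279),(287,281));
def pxc(im,cs):
    L=[]
    for p,q in cs:
        e=edge(im,p,q);v=cv2.fitLine(e.astype(np.float32),cv2.DIST_HUBER,0,.01,.01).ravel();L.append((v[2:],v[:2]))
    return meet(*L)
# near corners (short segments to limit fisheye curvature)
la=pxc(a,[((287,281),(330,280)),((287,281),(284,240))]);ra=pxc(a,[((373,279),(335,280)),((373,279),(374,240))])
lb=pxc(b,[((330,180),(375,179)),((330,180),(328,140))]);rb=pxc(b,[((425,178),(385,179)),((425,178),(424,140))])
print(la,lb,ra,rb)
print(tri([ray(A,la),ray(B,lb)]));print(tri([ray(A,ra),ray(B,rb)]))
E
python3 -m jog '[{"jaw":1,"dx":-0.9,"dy":0,"dz":0,"spin":-0.22},{"jaw":1,"dx":-0.9,"dy":0,"dz":0,"spin":0},{"jaw":1,"dx":-0.9,"dy":0,"dz":0,"spin":0},{"jaw":1,"dx":-0.9,"dy":0,"dz":0,"spin":0},{"jaw":1,"dx":-0.9,"dy":0,"dz":0,"spin":0},{"jaw":1,"dx":-0.9,"dy":0,"dz":0,"spin":0},{"jaw":1,"dx":-0.9,"dy":0,"dz":0,"spin":0},{"jaw":1,"dx":-0.9,"dy":0,"dz":0,"spin":0},{"jaw":1,"dx":0,"dy":0,"dz":0,"spin":0},{"jaw":1,"dx":0,"dy":0,"dz":0,"spin":0}]'
python3 -c "
from h import *
im,C=shot('wrist','w3');print(proj(C,[[.469,-.313,.0],[.469,-.313,.15],[.605,-.302,0]]));go([.469,-.313,.31])"
```

```text
[285.6801 281.8257] [328.9899 181.6319] [372.5024 278.2213] [424.8219 178.2588]
(array([0.4843, 0.0208, 0.0066]), [np.float64(2.6964355583745894e-05), np.float64(2.6964355583784624e-05)])
(array([0.6329, 0.042 , 0.0073]), [np.float64(0.00015210492234677588), np.float64(0.0001521049223467196)])
time_s: 4.75
eef_pos: [0.4969, -0.2226, 0.3109]
orientation: [[-0.136, 0.991, -0.001], [0.991, 0.136, 0.0], [0.001, -0.001, -1.0]]
ft_force: [0.9, -0.7, 1.2]
finger_gap: 1.001
grasp_force: 0.0
[[289.6029 206.1486]
 [279.3057 252.5646]
 [375.899  210.5414]]
t 4.8 units [-2.1495 -0.9991  0.0233] maxrows 2.1494711948558587 yaw 97.84986765969253
```

View pics/w3.png

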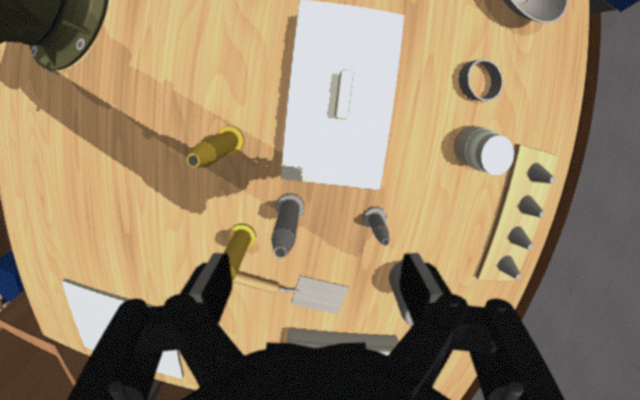

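The wrist view puts the tube's flange at (291,205) and tip at (280,252), within 1.5 px of prediction, so the tube is at (0.471,-0.313). A yellow look-alike stands nearby at (241,235), so I descend with the jaw partly open.

```bash
python3 - <<'E'
from h import *
_,C=load("w3");print(onplane(C,[(241,235),(291,205.5)],.006),onplane(C,[(280.3,252.3)],.15))
E
python3 -m jog '[{"jaw":0.6,"dx":-0.7,"dy":-0.33,"dz":0,"spin":0},{"jaw":0.6,"dx":-0.7,"dy":-0.33,"dz":0,"spin":0},{"jaw":0.6,"dx":-0.75,"dy":-0.32,"dz":0,"spin":0},{"jaw":0.6,"dx":0,"dy":0,"dz":0.9,"spin":0},{"jaw":0.6,"dx":0,"dy":0,"dz":0.5,"spin":0},{"jaw":0.6,"dx":0,"dy":0,"dz":0,"spin":0},{"jaw":0.6,"dx":0,"dy":0,"dz":0,"spin":0}]'
python3 -c "
from h import *
im,C=shot('wrist','w4');print(proj(C,[[.471,-.313,.0],[.471,-.313,.15]]));go([.471,-.313,.085])
g=im[100:300,210:420];cv2.imwrite('pics/w4c.png',cv2.resize(g,None,fx=2.8,fy=2.8)[:,:,::-1])"
```

```text
[[ 0.3955 -0.3717  0.006 ]
 [ 0.4713 -0.3094  0.006 ]] [[ 0.4701 -0.3125  0.15  ]]
time_s: 5.68
eef_pos: [0.4696, -0.3143, 0.2562]
orientation: [[-0.135, 0.991, 0.001], [0.991, 0.135, -0.0], [-0.0, 0.001, -1.0]]
ft_force: [-0.3, -0.1, 0.8]
finger_gap: 0.597
grasp_force: 0.0
[[315.9187 158.1141]
 [316.6102 193.3727]]
t 5.725 units [0.0378 0.0322 4.2873] maxrows 4.287320993856531 yaw 97.73922953482271
```

View pics/w4c.png

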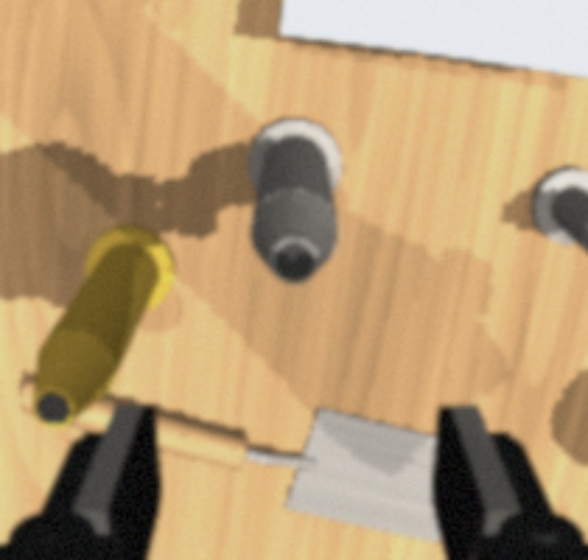

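The tip is at px (315,194), centred between the fingers. Descend and grip.

```bash
python3 -m jog '[{"jaw":0.6,"dx":0,"dy":0,"dz":0.8,"spin":0},{"jaw":0.6,"dx":0,"dy":0,"dz":0.9,"spin":0},{"jaw":0.6,"dx":0,"dy":0,"dz":0.9,"spin":0},{"jaw":0.6,"dx":0,"dy":0,"dz":0.9,"spin":0},{"jaw":0.6,"dx":0,"dy":0,"dz":0.8,"spin":0},{"jaw":0.6,"dx":0,"dy":0,"dz":0,"spin":0},{"jaw":0.2,"dx":0,"dy":0,"dz":0,"spin":0},{"jaw":0.2,"dx":0,"dy":0,"dz":0,"spin":0},{"jaw":0.2,"dx":0,"dy":0,"dz":0,"spin":0},{"jaw":0.2,"dx":0,"dy":0,"dz":0,"spin":0}]' 30
python3 - <<'E'
from h import *
y=np.radians(97.9);u=np.array([np.cos(y),np.sin(y)]);n=np.array([np.sin(y),-np.cos(y)]) # u=case y, n=case x
o=np.array([.5381,.1803])-.025*u
print(u,n,o)
for v in (120,100,63,0): 
    p=o+n*(-.127)+u*v/1000; print(v,p,np.linalg.norm(p))
E
```

```text
time_s: 6.98
eef_pos: [0.4698, -0.3158, 0.0853]
orientation: [[-0.133, 0.991, 0.003], [0.991, 0.133, -0.001], [-0.001, 0.003, -1.0]]
ft_force: [-1.8, -0.6, 7.6]
finger_gap: 0.345
grasp_force: 30.4
[-0.1374  0.9905] [0.9905 0.1374] [0.5415 0.1555]
120 [0.3992 0.2569] 0.4747827858187667
100 [0.402  0.2371] 0.4667263608045487
63 [0.4071 0.2005] 0.45377293866636775
0 [0.4157 0.1381] 0.43807249019996913
```

```bash
python3 -m jog '[{"jaw":0.2,"dx":0,"dy":0,"dz":-0.6,"spin":0},{"jaw":0.2,"dx":0,"dy":0,"dz":-1,"spin":0},{"jaw":0.2,"dx":0,"dy":0,"dz":-1,"spin":0},{"jaw":0.2,"dx":0,"dy":0,"dz":-1,"spin":0},{"jaw":0.2,"dx":0.3,"dy":0,"dz":-0.9,"spin":0},{"jaw":0.2,"dx":0.9,"dy":0.2,"dz":0,"spin":0},{"jaw":0.2,"dx":1,"dy":0.3,"dz":0,"spin":0},{"jaw":0.2,"dx":1,"dy":0.3,"dz":0,"spin":0},{"jaw":0.2,"dx":1,"dy":0.2,"dz":0,"spin":0},{"jaw":0.2,"dx":1,"dy":0,"dz":0,"spin":0},{"jaw":0.2,"dx":1,"dy":0,"dz":0,"spin":0},{"jaw":0.2,"dx":1,"dy":0,"dz":0,"spin":0}]'
python3 -m jog '[{"jaw":0.2,"dx":1,"dy":0,"dz":0,"spin":0},{"jaw":0.2,"dx":1,"dy":0,"dz":0,"spin":0},{"jaw":0.2,"dx":1,"dy":0,"dz":0,"spin":0},{"jaw":0.2,"dx":1,"dy":-0.2,"dz":0,"spin":0},{"jaw":0.2,"dx":1,"dy":-0.2,"dz":0,"spin":0},{"jaw":0.2,"dx":1,"dy":-0.2,"dz":0,"spin":0},{"jaw":0.2,"dx":1,"dy":-0.2,"dz":0,"spin":0},{"jaw":0.2,"dx":0.4,"dy":0,"dz":0,"spin":0},{"jaw":0.2,"dx":0,"dy":0,"dz":0,"spin":0}]'
python3 -c "
from h import *
go([.3978,.2668,.09]); shot('wrist','w5')"
```

```text
time_s: 8.48
eef_pos: [0.4694, -0.023, 0.2635]
orientation: [[-0.133, 0.991, 0.001], [0.991, 0.133, 0.001], [0.001, 0.001, -1.0]]
ft_force: [-0.0, 0.4, -1.7]
finger_gap: 0.338
grasp_force: 30.6
time_s: 9.6
eef_pos: [0.3987, 0.2652, 0.2632]
orientation: [[-0.135, 0.991, 0.0], [0.991, 0.135, -0.001], [-0.001, -0.0, -1.0]]
ft_force: [0.1, 0.5, -2.7]
finger_gap: 0.342
grasp_force: 30.5
t 9.6 units [ 0.0461 -0.0154  4.3291] maxrows 4.329095411065323 yaw 97.74822186688283
```

```bash
python3 -m jog '[{"jaw":0.2,"dx":0,"dy":0,"dz":0.7,"spin":0},{"jaw":0.2,"dx":0,"dy":0,"dz":0.9,"spin":0},{"jaw":0.2,"dx":0,"dy":0,"dz":0.9,"spin":0},{"jaw":0.2,"dx":0,"dy":0,"dz":0.9,"spin":0},{"jaw":0.2,"dx":0,"dy":0,"dz":0.7,"spin":0},{"jaw":0.2,"dx":0,"dy":0,"dz":0.2,"spin":0},{"jaw":0.2,"dx":0,"dy":0,"dz":0.1,"spin":0},{"jaw":0.2,"dx":0,"dy":0,"dz":0.1,"spin":0},{"jaw":0.2,"dx":0,"dy":0,"dz":0,"spin":0}]'
```

```text
time_s: 10.78
eef_pos: [0.4, 0.2658, 0.0852]
orientation: [[-0.133, 0.991, 0.002], [0.991, 0.133, 0.002], [0.002, 0.003, -1.0]]
ft_force: [-1.3, 0.0, 5.5]
finger_gap: 0.343
grasp_force: 31.1
```

```bash
python3 -m jog '[{"jaw":0.2,"dx":-0.34,"dy":0,"dz":-0.05,"spin":0},{"jaw":0.2,"dx":-0.345,"dy":0,"dz":0,"spin":0},{"jaw":0.2,"dx":-0.34,"dy":0,"dz":0.04,"spin":0},{"jaw":0.2,"dx":-0.33,"dy":0,"dz":0.085,"spin":0},{"jaw":0.2,"dx":-0.32,"dy":0,"dz":0.13,"spin":0},{"jaw":0.2,"dx":-0.3,"dy":0,"dz":0.17,"spin":0},{"jaw":0.2,"dx":0,"dy":0,"dz":0,"spin":0}]' 22
python3 - <<'E'
from h import *
im,C=shot('wrist','w6');im2,_=shot('scene','s6'); S=cam("scene")
p=proj(S,[[.405,.2,.05]])[0].astype(int);print(p)
a=cv2.resize(im[90:330,200:440],(390,390));x,y=p;b=cv2.resize(im2[max(0,y-70):y+70,x-70:x+70],(390,390))
cv2.imwrite('pics/c6.png',np.hstack([a,b])[:,:,::-1])
E
```

```text
time_s: 11.65
eef_pos: [0.4129, 0.1849, 0.0726]
orientation: [[-0.13, 0.991, 0.005], [0.992, 0.13, 0.002], [0.002, 0.005, -1.0]]
ft_force: [-2.9, -6.5, 27.1]
finger_gap: 0.341
grasp_force: 37.9
[365 151]
```

View pics/c6.png

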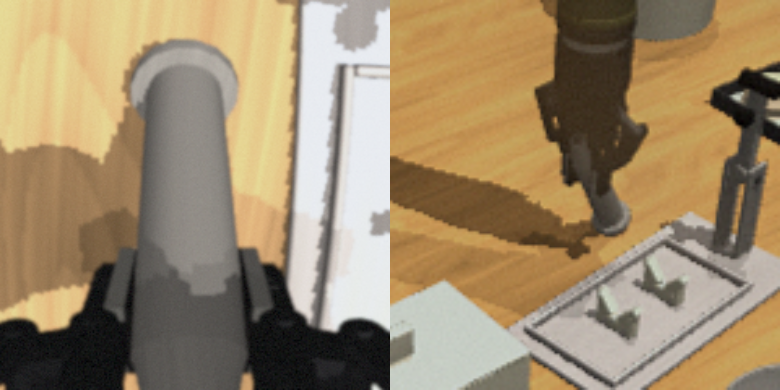

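The tube is tilting as planned, about 40° in both views, with its foot on the bench. The press is a little high at 27 N, so I ease it and continue.

```bash
python3 -m jog '[{"jaw":0.2,"dx":-0.27,"dy":0,"dz":0.05,"spin":0},{"jaw":0.2,"dx":-0.25,"dy":0,"dz":0.2,"spin":0},{"jaw":0.2,"dx":0,"dy":0,"dz":0,"spin":0}]'
python3 -m jog '[{"jaw":0.2,"dx":-0.21,"dy":0,"dz":0.25,"spin":0},{"jaw":0.2,"dx":-0.17,"dy":0,"dz":0.27,"spin":0},{"jaw":0.2,"dx":0,"dy":0,"dz":0,"spin":0}]'
```

```text
time_s: 12.12
eef_pos: [0.4146, 0.1635, 0.0602]
orientation: [[-0.13, 0.992, 0.004], [0.992, 0.13, 0.0], [-0.0, 0.004, -1.0]]
ft_force: [0.2, -5.2, 11.0]
finger_gap: 0.345
grasp_force: 34.7
time_s: 12.5
eef_pos: [0.417, 0.1471, 0.0389]
orientation: [[-0.129, 0.992, 0.004], [0.992, 0.129, -0.002], [-0.002, 0.004, -1.0]]
ft_force: [2.5, -6.1, 8.1]
finger_gap: 0.345
grasp_force: 35.8
```

```bash
python3 -m jog '[{"jaw":0.2,"dx":-0.15,"dy":0,"dz":0.27,"spin":0},{"jaw":0.2,"dx":-0.12,"dy":0,"dz":0.28,"spin":0},{"jaw":0.2,"dx":-0.09,"dy":0,"dz":0.2,"spin":0},{"jaw":0.2,"dx":0,"dy":0,"dz":0,"spin":0}]'
python3 -c "
from h import *
im,C=shot('wrist','w7');cv2.imwrite('pics/c7.png',im[90:400,150:490,::-1])"
```

```text
time_s: 13.0
eef_pos: [0.4162, 0.1358, 0.0073]
orientation: [[-0.132, 0.991, -0.0], [0.991, 0.132, -0.0], [-0.0, -0.0, -1.0]]
ft_force: [1.4, -3.1, 2.3]
finger_gap: 0.339
grasp_force: 33.0
```

View pics/c7.png

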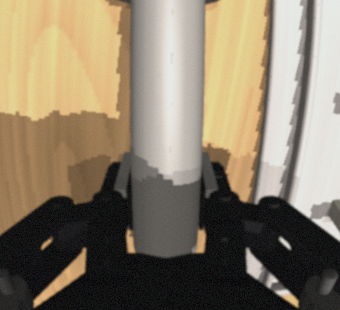

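The crop shows the tube near horizontal between the pads. Release it, shift 40 mm toward the foot, and measure the flange.

```bash
python3 -m jog '[{"jaw":0.2,"dx":-0.02,"dy":0,"dz":0.1,"spin":0},{"jaw":0.45,"dx":0,"dy":0,"dz":0,"spin":0},{"jaw":0.6,"dx":0,"dy":0,"dz":0,"spin":0},{"jaw":0.6,"dx":0,"dy":0,"dz":-0.2,"spin":0},{"jaw":0.6,"dx":0.5,"dy":0,"dz":0,"spin":0},{"jaw":0.6,"dx":0.5,"dy":0,"dz":0,"spin":0},{"jaw":0.6,"dx":0,"dy":0,"dz":0,"spin":0}]'
python3 - <<'E'
from h import *
im,C=shot('wrist','w8'); o=monitor.get_obs();go([.4,.2,.0])
g=cv2.cvtColor(im,cv2.COLOR_RGB2HSV)
for r in range(0,300,6):
    row=(g[r,230:400,1]<70); idx=np.where(row)[0]+230
    # run containing col 316
    k=316;
    if row[k-230]:
        a=k
        while a>230 and row[a-231]: a-=1
        b=k
        while b<399 and row[b-229]: b+=1
        print(r,a,b,b-a,g[r,316])
    else: print(r,"-",g[r,316])
# predicted rows for points along the tube under TCP
p=o["eef_pos"];u=o["orientation"][:,0]
for s in (20,40,60,63,66,70,80): print(s,proj(C,p*[1,1,0]+u*s/1000+[0,0,.044]),proj(C,p*[1,1,0]+u*s/1000+[0,0,.0]))
E
```

```text
time_s: 13.92
eef_pos: [0.4108, 0.177, 0.0121]
orientation: [[-0.136, 0.991, 0.001], [0.991, 0.136, 0.001], [0.001, 0.001, -1.0]]
ft_force: [0.3, 0.0, 0.5]
finger_gap: 0.598
grasp_force: 0.0
t 13.975 units [ 0.6361 -0.1876  0.2972] maxrows 0.636111730786215 yaw 97.75354160734088
0 - [ 20  99 226]
6 - [ 22  95 227]
12 - [ 23  96 226]
18 - [ 23  93 227]
24 - [ 23  92 228]
30 - [ 23  94 227]
36 - [ 23  95 228]
42 - [ 22  97 227]
48 - [ 21  96 228]
54 - [ 21 100 226]
60 - [ 20  97 226]
66 - [ 21 100 226]
72 - [ 20  99 227]
78 - [ 21 100 227]
84 - [ 22  98 228]
90 - [ 22  98 224]
96 - [ 22  96 228]
102 - [ 22  96 228]
108 - [ 22  95 227]
114 - [ 22  97 227]
120 - [ 21  96 228]
126 - [ 21 100 228]
132 - [ 21  99 229]
138 - [ 20 102 226]
144 - [ 20 101 227]
150 - [ 19 106 226]
156 - [ 19 104 228]
162 - [ 17  94 171]
168 277 351 74 [17 20 89]
174 269 361 92 [38 12 83]
180 267 364 97 [20  9 86]
186 268 364 96 [12 14 90]
192 268 364 96 [ 18  19 157]
198 271 361 90 [ 15  18 193]
204 279 354 75 [ 15  19 191]
210 284 347 63 [ 16  20 188]
216 284 346 62 [ 17  18 195]
222 284 346 62 [ 19  21 198]
228 284 346 62 [ 22  20 196]
234 285 346 61 [ 18  22 197]
240 285 345 60 [ 18  20 196]
246 285 345 60 [ 24  20 191]
252 285 344 59 [ 21  21 168]
258 285 344 59 [ 13  20 112]
264 286 343 57 [26 22 94]
270 286 343 57 [15 16 93]
276 286 341 55 [23 11 90]
282 286 341 55 [15 16 94]
288 287 341 54 [15 16 93]
294 287 340 53 [19 22 94]
20 [[314.5995 256.4796]] [[314.6484 215.9162]]
40 [[314.6368 210.5396]] [[314.686  179.8572]]
60 [[314.6938 158.7416]] [[314.7345 141.3486]]
63 [[314.7043 150.5797]] [[314.7427 135.4199]]
66 [[314.7152 142.3418]] [[314.7512 129.4627]]
70 [[314.7306 131.2583]] [[314.7629 121.4826]]
80 [[314.7729 103.222 ]] [[314.794  101.4121]]
```

The foot face is 48.5 mm from the TCP by two independent edges, and the tube lies aligned. Shift back 14.5 mm, lower and grip at mid-body.

```bash
python3 -m jog '[{"jaw":0.6,"dx":-0.36,"dy":0,"dz":0,"spin":0},{"jaw":0.6,"dx":0,"dy":0,"dz":0.24,"spin":0},{"jaw":0.5,"dx":0,"dy":0,"dz":0,"spin":0},{"jaw":0.2,"dx":0,"dy":0,"dz":0,"spin":0},{"jaw":0.2,"dx":0,"dy":0,"dz":0,"spin":0},{"jaw":0.2,"dx":0,"dy":0,"dz":0,"spin":0}]' 60
python3 -m jog '[{"jaw":0.2,"dx":0,"dy":0,"dz":-0.4,"spin":0},{"jaw":0.2,"dx":0,"dy":0,"dz":-0.8,"spin":0},{"jaw":0.2,"dx":0,"dy":0,"dz":-0.9,"spin":0},{"jaw":0.2,"dx":0,"dy":0,"dz":-0.6,"spin":0},{"jaw":0.2,"dx":0,"dy":0,"dz":0,"spin":0}]'
python3 - <<'E'
from h import *
im,C=shot('wrist','w9'); o=monitor.get_obs()
y=np.radians(97.9);u=np.array([np.cos(y),np.sin(y)]);print("cradle",.5415,.1555)
go([.5415,.1555,.11])
g=cv2.cvtColor(im,cv2.COLOR_RGB2HSV)
for r in range(120,300,8):
    row=(g[r,230:400,1]<70);k=316
    if row[k-230]:
        a=b=k
        while a>230 and row[a-231]: a-=1
        while b<399 and row[b-229]: b+=1
        print(r,a,b,b-a,g[r,316])
p=o["eef_pos"];u=o["orientation"][:,0]
for s in (40,55,63,71): print(s,proj(C,p+u*s/1000+[0,0,.019+.022]),proj(C,p+u*s/1000+[0,0,.019-.022]))
E
```

```text
time_s: 14.72
eef_pos: [0.4129, 0.1612, 0.0019]
orientation: [[-0.133, 0.991, 0.0], [0.991, 0.133, -0.0], [-0.0, 0.0, -1.0]]
ft_force: [1.0, -1.4, -0.3]
finger_gap: 0.333
grasp_force: 59.1
time_s: 15.35
eef_pos: [0.4137, 0.1621, 0.1112]
orientation: [[-0.134, 0.991, 0.003], [0.991, 0.134, 0.002], [0.002, 0.003, -1.0]]
ft_force: [0.3, -0.4, -2.4]
finger_gap: 0.336
grasp_force: 59.5
cradle 0.5415 0.1555
t 15.4 units [-0.5802  3.1728 -0.004 ] maxrows 3.172849483453793 yaw 97.68000866177373
136 278 350 72 [30 15 86]
144 263 369 106 [21 21 85]
152 263 371 108 [17 22 83]
160 263 371 108 [ 18  16 189]
168 268 366 98 [ 16  20 195]
176 281 352 71 [ 17  20 179]
184 281 352 71 [ 16  20 191]
192 282 351 69 [ 19  21 191]
200 282 351 69 [ 16  17 191]
208 282 350 68 [ 16  18 189]
216 282 350 68 [ 19  19 190]
224 283 349 66 [ 17  19 192]
232 283 349 66 [ 22  20 192]
240 283 348 65 [ 17  19 192]
248 274 357 83 [ 14  18 188]
256 269 365 96 [ 17  21 171]
264 267 368 101 [23 22 92]
272 283 347 64 [15 16 93]
280 283 348 65 [20 17 92]
288 285 361 76 [25 17 88]
296 285 352 67 [20 17 92]
40 [[311.9322 216.0055]] [[312.5061 182.42  ]]
55 [[311.7951 175.1196]] [[312.4445 152.3049]]
63 [[311.7364 152.0157]] [[312.4186 135.762 ]]
71 [[311.6903 128.278 ]] [[312.3983 118.9943]]
```

```bash
python3 -m jog '[{"jaw":0.2,"dx":-0.14,"dy":0.7,"dz":0,"spin":-0.02},{"jaw":0.2,"dx":-0.15,"dy":0.9,"dz":0,"spin":0},{"jaw":0.2,"dx":-0.15,"dy":0.9,"dz":0,"spin":0},{"jaw":0.2,"dx":-0.14,"dy":0.67,"dz":0,"spin":0},{"jaw":0.2,"dx":0,"dy":0,"dz":0.6,"spin":0},{"jaw":0.2,"dx":0,"dy":0,"dz":0.8,"spin":0},{"jaw":0.2,"dx":0,"dy":0,"dz":0.4,"spin":0},{"jaw":0.2,"dx":0,"dy":0,"dz":0,"spin":0}]'
python3 - <<'E'
from h import *
go([.5415,.1555,.0275])
im,C=shot('wrist','w10')
# curb/plate left-right edges near fingers for lateral check: rows 60..150
o=monitor.get_obs()
y=np.radians(97.9);u=np.array([np.cos(y),np.sin(y)]);n=np.array([np.sin(y),-np.cos(y)])
c=np.array([.5381,.1803]);W=[np.r_[c+a*n*.075+b*u*.15,.008] for a,b in ((-1,1),(1,1),(1,-1),(-1,-1))]
P=proj(C,W);print("pred plate",P)
for k,j in ((0,3),(1,2)):
    A=W[k]+(W[j]-W[k])*.3; B=W[k]+(W[j]-W[k])*.45
    q=proj(C,[A,B]); e=edge(im,q[0],q[1],n=20,half=8)
    w=onplane(C,e,.008)[:,:2]-c; print("x_case of edge",np.median(w@n),np.std(w@n))
E
```

```text
time_s: 16.4
eef_pos: [0.5399, 0.1549, 0.0358]
orientation: [[-0.137, 0.991, -0.004], [0.991, 0.137, -0.002], [-0.001, -0.004, -1.0]]
ft_force: [0.2, 0.6, -2.4]
finger_gap: 0.332
grasp_force: 59.8
t 16.4 units [0.0086 0.0426 0.2079] maxrows 0.207866890736001 yaw 97.85935417311906
pred plate [[189.7877 -47.9741]
 [445.7545 -47.4108]
 [406.6245 364.9384]
 [227.8514 364.9693]]
x_case of edge -0.07425849952528893 0.00014971085027083408
x_case of edge 0.0735830331407098 0.0001846722675462914
```

```bash
python3 -m jog '[{"jaw":0.2,"dx":0,"dy":0.03,"dz":0.08,"spin":0},{"jaw":0.2,"dx":0,"dy":0,"dz":0.06,"spin":0},{"jaw":0.2,"dx":0,"dy":0,"dz":0.05,"spin":0},{"jaw":0.2,"dx":0,"dy":0,"dz":0,"spin":0}]'
```

```text
time_s: 16.95
eef_pos: [0.5429, 0.1559, 0.031]
orientation: [[-0.137, 0.991, 0.0], [0.991, 0.137, 0.001], [0.001, 0.0, -1.0]]
ft_force: [-1.9, -0.7, 2.3]
finger_gap: 0.33
grasp_force: 60.4
```

```bash
python3 -m jog '[{"jaw":0.2,"dx":0,"dy":0,"dz":0.05,"spin":0},{"jaw":0.2,"dx":0,"dy":0,"dz":0,"spin":0}]' 25
python3 -m jog '[{"jaw":0.42,"dx":0,"dy":0,"dz":0,"spin":0},{"jaw":0.5,"dx":0,"dy":0,"dz":0,"spin":0},{"jaw":0.6,"dx":0,"dy":0,"dz":0,"spin":0},{"jaw":0.6,"dx":0,"dy":0,"dz":-0.5,"spin":0},{"jaw":0.6,"dx":0,"dy":0,"dz":-1,"spin":0},{"jaw":0.6,"dx":0,"dy":0,"dz":-1,"spin":0},{"jaw":0.6,"dx":0,"dy":0,"dz":-1,"spin":0},{"jaw":0.6,"dx":0,"dy":0,"dz":-1,"spin":0},{"jaw":0.6,"dx":0,"dy":0,"dz":-1,"spin":0},{"jaw":0.6,"dx":0,"dy":0,"dz":0,"spin":0},{"jaw":0.6,"dx":0,"dy":0,"dz":0,"spin":0}]'
python3 - <<'E'
from h import *
im,C=shot('wrist','w11')
y=np.radians(97.9);u=np.array([np.cos(y),np.sin(y)]);n=np.array([np.sin(y),-np.cos(y)]);o=np.array([.5415,.1555])
def pt(a,b,z): return np.r_[o+n*a/1000+u*b/1000,z/1000]
print("pred foot top",proj(C,[pt(0,63,66),pt(0,55,66),pt(0,-55,59),pt(0,-87,51.5)]))
g=cv2.cvtColor(im,cv2.COLOR_RGB2HSV)
q=[pt(0,s,59) for s in (45,20,0,-20,-50)]
for P,s in zip(proj(C,q),(45,20,0,-20,-50)):
    L=proj(C,pt(-15,s,44))[0];R=proj(C,pt(15,s,44))[0]; r=int(round(L[1]))
    row=im[r].astype(int).sum(1)
    d=np.abs(np.gradient(cv2.GaussianBlur(row.astype(np.float32)[None],(0,0),1)[0]))
    a=int(L[0]);b=int(R[0])
    print(s,"pred",L[0],R[0],"row",r,"edges",a-7+d[a-7:a+8].argmax(),b-7+d[b-7:b+8].argmax())
col=im[:,int(proj(C,pt(0,0,59))[0][0])].astype(int).sum(1); print(col[90:300:3])
go([.5156,-.1357,.31])
E
```

```text
time_s: 17.2
eef_pos: [0.5429, 0.1563, 0.0296]
orientation: [[-0.137, 0.991, 0.0], [0.991, 0.137, 0.001], [0.001, 0.0, -1.0]]
ft_force: [-4.6, 0.4, 8.6]
finger_gap: 0.331
grasp_force: 61.3
time_s: 18.58
eef_pos: [0.5424, 0.1555, 0.2476]
orientation: [[-0.137, 0.991, -0.001], [0.991, 0.137, -0.0], [-0.0, -0.001, -1.0]]
ft_force: [-0.0, -0.5, -0.4]
finger_gap: 0.603
grasp_force: 0.0
pred foot top [[314.2122 113.9401]
 [314.22   121.5658]
 [314.3816 217.6491]
 [314.4455 239.6064]]
45 pred 300.82621913418205 327.77678702674046 row 129 edges 293 332
20 pred 301.0425808654599 327.6113036540536 row 151 edges 294 328
0 pred 301.2446879737716 327.4542805096197 row 168 edges 294 328
-20 pred 301.46916919744507 327.278155983138 row 185 edges 304 331
-50 pred 301.840351612992 326.98432352327256 row 209 edges 296 327
[696 693 693 696 688 691 695 427 560 654 573 636 631 632 621 615 620 606
 610 609 604 600 601 592 595 601 583 596 586 576 580 571 579 577 579 542
 488 496 494 483 484 483 477 449 454 458 456 460 461 429 567 580 610 565
 511 503 509 503 504 511 538 564 537 344 330 340 338 348 330 326]
t 18.625 units [-7.1224 -1.6531 -1.5684] maxrows 7.122403660852647 yaw 97.8607177237995
```

The tube's foot edge (row ~113 against 114 predicted) and tip (row ~239 against 239.6) match the cradle pose, so it lies in both saddles. Next is the cover.

```bash
python3 -m jog '[{"jaw":0.6,"dx":-0.7,"dy":-0.2,"dz":-0.8,"spin":0},{"jaw":0.6,"dx":-1,"dy":-0.3,"dz":-0.75,"spin":0},{"jaw":0.6,"dx":-1,"dy":-0.4,"dz":0,"spin":0},{"jaw":0.6,"dx":-1,"dy":-0.4,"dz":0,"spin":0},{"jaw":0.6,"dx":-1,"dy":-0.2,"dz":0,"spin":0},{"jaw":0.6,"dx":-0.8,"dy":-0.16,"dz":0,"spin":0},{"jaw":0.6,"dx":0,"dy":0,"dz":0,"spin":0},{"jaw":0.6,"dx":0,"dy":0,"dz":0,"spin":0}]'
python3 - <<'E'
from h import *
im,C=shot('wrist','w12');im=im[:,:,::-1]
i3,C3=load('w3')
W3=quad(i3,C3,[(303,2),(403,15),(380,188),(284,180)],.072)
c3=np.c_[W3,[.072]*4]
p=proj(C,c3);print(p)
W=quad(im,C,p,.072)
# rib top
r=onplane(C3,[(350,70),(335,119)],.104);print("rib est",r,proj(C,r))
E
```

```text
time_s: 19.62
eef_pos: [0.5067, -0.0704, 0.3093]
orientation: [[-0.138, 0.99, -0.002], [0.99, 0.138, 0.0], [0.001, -0.002, -1.0]]
ft_force: [0.1, 0.5, -0.2]
finger_gap: 0.598
grasp_force: 0.0
corners [[ 0.4497 -0.0186]
 [ 0.5797 -0.0187]
 [ 0.5848 -0.2477]
 [ 0.4548 -0.2502]] sides [np.float32(0.12999564), np.float32(0.22907369), np.float32(0.1300301), np.float32(0.23157488)] res [0.00106791730711258, 0.0001235629323087245, 0.00024651238978239234, 0.00022357850991004246] ang [179.99105834960938, 91.26702117919922, 1.0935977697372437, 91.25067901611328] ctr [ 0.5172 -0.1338]
[[274.8338 115.2385]
 [379.4243 130.2879]
 [350.9784 286.754 ]
 [263.3296 277.7546]]
corners [[ 0.4495 -0.0188]
 [ 0.5797 -0.0159]
 [ 0.5851 -0.2474]
 [ 0.4546 -0.2499]] sides [np.float32(0.13024305), np.float32(0.23162328), np.float32(0.13048407), np.float32(0.23117135)] res [0.0005989958494298437, 0.00022865533613820158, 0.0003003753412943981, 0.0002932193822667078] ang [1.305498480796814, 91.3255386352539, 1.107038974761963, 91.26602935791016] ctr [ 0.5173 -0.133 ]
rib est [[ 0.5198 -0.1065  0.104 ]
 [ 0.5113 -0.1639  0.104 ]] [[322.001  198.8685]
 [308.5775 241.0326]]
```

```bash
python3 -m jog '[{"jaw":0.5,"dx":0,"dy":0,"dz":0,"spin":0.66},{"jaw":0.5,"dx":-0.7,"dy":0.1,"dz":0.5,"spin":0},{"jaw":0.5,"dx":-0.87,"dy":0.13,"dz":0.9,"spin":0},{"jaw":0.5,"dx":0,"dy":0,"dz":1,"spin":0},{"jaw":0.5,"dx":0,"dy":0,"dz":1,"spin":0},{"jaw":0.5,"dx":0,"dy":0,"dz":0.8,"spin":0},{"jaw":0.5,"dx":0,"dy":0,"dz":0,"spin":0},{"jaw":0.5,"dx":0,"dy":0,"dz":0,"spin":0}]'
python3 - <<'E'
from h import *
a,A=load('w3');b,B=load('w12')
for pa,pb in (((403,15),(379.4,130.3)),((380,188),(351,286.8)),((284,180),(263.3,277.8))): print(tri([ray(A,pa),ray(B,pb)])[0])
go([.5173,-.133,.080])
im,C=shot('wrist','w13')
g=im[:,:,::-1]
y=np.radians(91.27);u=np.array([np.cos(y),np.sin(y),0]);n=np.array([np.sin(y),-np.cos(y),0]);o=np.array([.5173,-.133,.104])
P=proj(C,[o+a*n*.007+b*u*.028 for a,b in ((-1,1),(1,1),(1,-1),(-1,-1))]);print(P)
gr=cv2.GaussianBlur(cv2.cvtColor(g,cv2.COLOR_BGR2GRAY).astype(np.float32),(0,0),1)
for t in (.25,.5,.75):
    L=P[0]+(P[3]-P[0])*t;R=P[1]+(P[2]-P[1])*t;r=int(L[1]);s=np.abs(np.gradient(gr[r]))
    print(r,L[0],R[0],[ (int(c),round(float(s[c]),1)) for c in range(int(L[0])-15,int(R[0])+16) if s[c]>4 and s[c]==s[c-2:c+3].max()])
c=int(P[:,0].mean());s=np.abs(np.gradient(gr[:,c]));print([(r,round(float(s[r]),1)) for r in range(100,330) if s[r]>3 and s[r]==s[r-2:r+3].max()])
E
```

```text
time_s: 20.68
eef_pos: [0.5185, -0.1334, 0.1434]
orientation: [[-0.023, 1.0, 0.001], [1.0, 0.023, -0.0], [-0.0, 0.001, -1.0]]
ft_force: [1.0, 0.9, 0.0]
finger_gap: 0.501
grasp_force: 0.0
[ 0.5795 -0.0187  0.0701]
[ 0.5834 -0.2431  0.0788]
[ 0.4575 -0.2516  0.0702]
t 20.675 units [ 0.011  -0.0323  1.5839] maxrows 1.5838705839220406 yaw 91.33121144164524
[[301.3588 184.443 ]
 [324.338  184.4538]
 [323.3324 264.1264]
 [302.6511 264.1037]]
204 301.681846934044 324.0866070957397 [(291, 7.3), (303, 18.6), (322, 7.2), (325, 7.1)]
224 302.0049293627834 323.8352089642668 [(304, 6.8), (307, 4.9), (325, 4.1)]
244 302.32801179152284 323.58381083279403 [(302, 5.0), (305, 4.6), (323, 22.4), (327, 13.4), (331, 15.8), (338, 7.3)]
[(175, 30.2), (186, 27.4), (220, 20.4), (259, 16.4), (264, 8.2), (327, 10.4)]
```

```bash
python3 -m jog '[{"jaw":0.5,"dx":0,"dy":-0.03,"dz":0.7,"spin":0},{"jaw":0.5,"dx":0,"dy":0,"dz":0.6,"spin":0},{"jaw":0.5,"dx":0,"dy":0,"dz":0.25,"spin":0},{"jaw":0.3,"dx":0,"dy":0,"dz":0,"spin":0},{"jaw":0.05,"dx":0,"dy":0,"dz":0,"spin":0},{"jaw":0.05,"dx":0,"dy":0,"dz":0,"spin":0},{"jaw":0.05,"dx":0,"dy":0,"dz":0,"spin":0},{"jaw":0.05,"dx":0,"dy":0,"dz":0,"spin":0}]' 70
python3 -c "
from h import *
go([.5415,.1555,.2])"
```

```text
time_s: 21.72
eef_pos: [0.5173, -0.1342, 0.0817]
orientation: [[-0.022, 1.0, 0.002], [1.0, 0.022, 0.0], [0.0, 0.002, -1.0]]
ft_force: [-2.1, -0.3, 4.6]
finger_gap: 0.148
grasp_force: 71.4
t 21.725 units [ 7.2272  0.7708 -2.9534] maxrows 7.2272378891009295 yaw 91.2573050194493
```

```bash
python3 -m jog '[{"jaw":0.05,"dx":0,"dy":0,"dz":-0.4,"spin":0},{"jaw":0.05,"dx":0,"dy":0,"dz":-0.9,"spin":0},{"jaw":0.05,"dx":0,"dy":0,"dz":-0.9,"spin":0},{"jaw":0.05,"dx":0,"dy":0,"dz":-0.8,"spin":0},{"jaw":0.05,"dx":0,"dy":0,"dz":0,"spin":-0.33},{"jaw":0.05,"dx":0,"dy":0,"dz":0,"spin":-0.33},{"jaw":0.05,"dx":0.5,"dy":0.2,"dz":0,"spin":0},{"jaw":0.05,"dx":0.8,"dy":0.2,"dz":0,"spin":0},{"jaw":0.05,"dx":0.8,"dy":0.2,"dz":0,"spin":0},{"jaw":0.05,"dx":0.8,"dy":0.2,"dz":0,"spin":0}]'
python3 -m jog '[{"jaw":0.05,"dx":0.8,"dy":0.2,"dz":0,"spin":0},{"jaw":0.05,"dx":0.8,"dy":0.2,"dz":0,"spin":0},{"jaw":0.05,"dx":0.8,"dy":0.2,"dz":0,"spin":0},{"jaw":0.05,"dx":0.8,"dy":0.1,"dz":0,"spin":0},{"jaw":0.05,"dx":0.6,"dy":0.1,"dz":0,"spin":0},{"jaw":0.05,"dx":0.3,"dy":0,"dz":0,"spin":0},{"jaw":0.05,"dx":0,"dy":0,"dz":0,"spin":0},{"jaw":0.05,"dx":0,"dy":0,"dz":0,"spin":0}]'
python3 -c "
from h import *
go([.5417,.1543,.0897])
im,C=shot('wrist','w14')"
```

```text
time_s: 22.98
eef_pos: [0.5319, -0.0138, 0.2007]
orientation: [[-0.136, 0.991, 0.0], [0.991, 0.136, 0.0], [0.0, 0.0, -1.0]]
ft_force: [0.3, -0.7, -4.1]
finger_gap: 0.146
grasp_force: 69.9
time_s: 23.98
eef_pos: [0.5417, 0.1504, 0.2004]
orientation: [[-0.135, 0.991, 0.0], [0.991, 0.135, -0.001], [-0.001, 0.0, -1.0]]
ft_force: [0.7, 0.2, -4.1]
finger_gap: 0.146
grasp_force: 69.9
t 23.975 units [0.0989 0.014  2.7686] maxrows 2.7685818535012165 yaw 97.74680921847346
```

```bash
python3 -m jog '[{"jaw":0.05,"dx":0.1,"dy":0.01,"dz":0.4,"spin":-0.015},{"jaw":0.05,"dx":0,"dy":0,"dz":0.7,"spin":0},{"jaw":0.05,"dx":0,"dy":0,"dz":0.7,"spin":0},{"jaw":0.05,"dx":0,"dy":0,"dz":0.4,"spin":0},{"jaw":0.05,"dx":0,"dy":0,"dz":0,"spin":0},{"jaw":0.05,"dx":0,"dy":0,"dz":0,"spin":0}]'
python3 - <<'E'
from h import *
go([.5417,.1543,.0897])
im,C=shot('wrist','w15');im=im[:,:,::-1]
y=np.radians(97.9);u=np.array([np.cos(y),np.sin(y)]);n=np.array([np.sin(y),-np.cos(y)]);o=np.array([.5415,.1555])
pt=lambda a,b,z:np.r_[o+n*a/1000+u*b/1000,z/1000]
gr=cv2.GaussianBlur(cv2.cvtColor(im,cv2.COLOR_BGR2GRAY).astype(np.float32),(0,0),1)
zc=monitor.get_obs()["eef_pos"][2]*1000-81.7
print("z bottom",zc)
# predicted columns at several rows: plate sides, cover top sides, cover bottom sides
for b in (110,90,60):
    for nm,a,z in (("plate",75,8),("covtop",65,zc+72),("covbot",65,zc)):
        print(b,nm,proj(C,[pt(-a,b,z),pt(a,b,z)]).round(1).tolist())
def pk(r,lo,hi): s=np.abs(np.gradient(gr[r]));return [(c,round(float(s[c]))) for c in range(max(3,lo),min(636,hi)) if s[c]>5 and s[c]==s[c-2:c+3].max()]
for r in (60,100,140): print(r,pk(r,100,230),pk(r,410,540))
E
```

```text
time_s: 24.78
eef_pos: [0.5422, 0.1563, 0.1133]
orientation: [[-0.139, 0.99, 0.002], [0.99, 0.139, 0.001], [0.0, 0.002, -1.0]]
ft_force: [0.0, -0.5, -3.3]
finger_gap: 0.144
grasp_force: 69.8
t 24.775 units [-0.048  -0.0208  0.589 ] maxrows 0.5890049294060637 yaw 97.99521616242602
z bottom 31.850767819232757
110 plate [[220.4, 65.5], [407.5, 65.6]]
110 covtop [[184.6, 48.3], [442.7, 48.4]]
110 covbot [[223.9, 61.5], [403.9, 61.7]]
90 plate [[220.8, 89.7], [407.0, 89.8]]
90 covtop [[185.2, 86.4], [442.0, 86.6]]
90 covbot [[224.3, 88.3], [403.4, 88.5]]
60 plate [[222.1, 126.0], [405.6, 126.2]]
60 covtop [[188.3, 144.0], [438.7, 144.2]]
60 covbot [[225.7, 128.7], [401.8, 128.9]]
60 [(188, 11)] [(442, 11)]
100 [(189, 9)] [(441, 7), (478, 5), (527, 8)]
140 [(192, 10)] [(439, 6), (508, 17), (533, 15)]
```

```bash
python3 -m jog '[{"jaw":0.05,"dx":-0.05,"dy":-0.03,"dz":0.1,"spin":0},{"jaw":0.05,"dx":0,"dy":0,"dz":0.12,"spin":0},{"jaw":0.05,"dx":0,"dy":0,"dz":0.12,"spin":0},{"jaw":0.05,"dx":0,"dy":0,"dz":0,"spin":0}]'
python3 -m jog '[{"jaw":0.05,"dx":0,"dy":0,"dz":0.1,"spin":0},{"jaw":0.05,"dx":0,"dy":0,"dz":0,"spin":0}]'
```

```text
time_s: 25.32
eef_pos: [0.54, 0.1539, 0.0981]
orientation: [[-0.139, 0.99, -0.001], [0.99, 0.139, -0.0], [-0.0, -0.001, -1.0]]
ft_force: [-0.9, -0.2, -3.9]
finger_gap: 0.144
grasp_force: 69.9
time_s: 25.58
eef_pos: [0.5402, 0.154, 0.0944]
orientation: [[-0.139, 0.99, -0.001], [0.99, 0.139, -0.0], [-0.0, -0.001, -1.0]]
ft_force: [-0.6, -0.4, -4.3]
finger_gap: 0.144
grasp_force: 69.9
```

The cover is round the curb (underside at 12.7 mm, curb top 18) with no contact force. Lower to the plate.

```bash
python3 -m jog '[{"jaw":0.05,"dx":0,"dy":0,"dz":0.07,"spin":0},{"jaw":0.05,"dx":0,"dy":0,"dz":0.06,"spin":0},{"jaw":0.05,"dx":0,"dy":0,"dz":0.05,"spin":0},{"jaw":0.05,"dx":0,"dy":0,"dz":0,"spin":0}]'
```

```text
time_s: 26.08
eef_pos: [0.5404, 0.1541, 0.0897]
orientation: [[-0.139, 0.99, -0.001], [0.99, 0.139, 0.001], [0.001, -0.0, -1.0]]
ft_force: [-6.1, -1.2, 10.6]
finger_gap: 0.148
grasp_force: 72.0
```

```bash
python3 -m jog '[{"jaw":0.3,"dx":0,"dy":0,"dz":0,"spin":0},{"jaw":0.5,"dx":0,"dy":0,"dz":0,"spin":0},{"jaw":0.5,"dx":0,"dy":0,"dz":-0.4,"spin":0},{"jaw":0.5,"dx":0,"dy":0,"dz":-1,"spin":0},{"jaw":0.7,"dx":0,"dy":0,"dz":-1,"spin":0},{"jaw":0.9,"dx":0,"dy":0,"dz":-1,"spin":0},{"jaw":0.9,"dx":0,"dy":0,"dz":-1,"spin":0},{"jaw":0.9,"dx":0.6,"dy":0,"dz":-1,"spin":0},{"jaw":0.9,"dx":1,"dy":0,"dz":-0.4,"spin":0},{"jaw":0.9,"dx":0.4,"dy":0,"dz":0,"spin":0},{"jaw":0.9,"dx":0,"dy":0,"dz":0,"spin":0},{"jaw":0.9,"dx":0,"dy":0,"dz":0,"spin":0}]' 40
cat >> h.py <<'E'
yw=np.radians(97.9);U=np.r_[np.cos(yw),np.sin(yw),0];N=np.r_[np.sin(yw),-np.cos(yw),0];O=np.r_[.5415,.1555,0]
def pt(a,b,z): return O+N*a/1000+U*b/1000+np.r_[0,0,z/1000]
def cf(P): d=np.atleast_2d(P)-O; return np.c_[d@N,d@U,d[:,2]]*1000
def dark(im,lo,hi,th=60):
    m=(im[lo:hi,240:420].max(2)<th).astype(np.uint8); n,l,s,c=cv2.connectedComponentsWithStats(m)
    return [(s[i].tolist(),(c[i]+[240,lo]).round(1).tolist()) for i in range(1,n) if s[i,4]>60]
E
python3 - <<'E'
from h import *
im,C=shot('wrist','w16')
print(cf(monitor.get_obs()["eef_pos"]))
print(dark(im,0,240), proj(C,[pt(0,150,205),pt(0,165,203)]))
b,B=load('w1');print(dark(b,60,200))
go(pt(0,200,310))
# cover on the plate check
p=proj(C,[pt(a,c,80) for a,c in((-65,115),(65,115),(65,-115),(-65,-115))]);print("cover pred",p)
W=quad(im[:,:,::-1],C,p,.080,False);print("cover case-frame",cf(np.c_[W,[.08]*4]).round(1).tolist())
E
```

```text
time_s: 27.58
eef_pos: [0.5294, 0.231, 0.3186]
orientation: [[-0.137, 0.991, -0.001], [0.991, 0.137, -0.002], [-0.002, -0.001, -1.0]]
ft_force: [0.2, -0.4, -0.9]
finger_gap: 0.898
grasp_force: 0.0
[[ -1.4802  76.4216 318.7041]]
[([51, 92, 52, 40, 1270], [316.0, 106.1])] [[317.0069 105.6591]
 [317.0032  87.5277]]
[([64, 53, 54, 40, 1301], [329.8, 127.9])]
t 27.625 units [3.0898 0.0345 0.213 ] maxrows 3.089807174637857 yaw 97.84926067701679
cover pred [[263.9821 131.494 ]
 [368.9894 131.5314]
 [359.7206 288.2959]
 [272.9509 288.3438]]
cover case-frame [[-66.3, 117.7, 80.0], [63.9, 113.7, 80.0], [64.5, -116.0, 80.0], [-65.9, -116.3, 80.0]]
```

Run:
```python
from h import *
R=[]
for s,lo in (("w16",60),("w1",80)):
    im,C=load(s); m=im[lo:lo+90,240:420].max(2)<60
    w=m.sum(1); rows=np.where(w>38)[0]; cols=np.where(m[rows].sum(0)>len(rows)/2)[0]
    c=(cols.mean()+240,rows.mean()+lo); print(s,c,rows[[0,-1]]+lo,cols[[0,-1]]+240); R.append((C,c))
P,e=tri([ray(*r) for r in R]);print(cf(P),e)
for C,c in R:
    for z in(.195,.2,.205): print(z,cf(onplane(C,c,z)))
S=cam("scene");b,_=shot("scene","s16");print(proj(S,pt(0,150,205)),proj(S,P))
x,y=proj(S,pt(0,150,205))[0].astype(int);m=(b[y-25:y+25,x-30:x+30].max(2)<45).astype(np.uint8);n,l,s,c=cv2.connectedComponentsWithStats(m)
print([(s[i].tolist(),(c[i]+[x-30,y-25])) for i in range(1,n) if s[i,4]>20])
```

```text
w16 (np.float64(316.5), np.float64(101.05555555555556)) [ 92 110] [291 342]
w1 (np.float64(331.0), np.float64(124.05882352941177)) [115 133] [305 357]
[[ -0.3027 153.8588 204.8776]] [np.float64(0.00012810145819655688), np.float64(0.000128101458196275)]
0.195 [[ -0.3824 153.636  195.    ]]
0.2 [[ -0.3978 153.7155 200.    ]]
0.205 [[ -0.4131 153.7951 205.    ]]
0.195 [[  0.2723 153.038  195.    ]]
0.2 [[  0.0369 153.4867 200.    ]]
0.205 [[ -0.1984 153.9354 205.    ]]
[[426.8364 110.7811]] [[427.5917 110.2824]]
[([33, 17, 11, 5, 25], array([434.68, 104.68])), ([14, 21, 26, 21, 218], array([422.1468, 115.1193])), ([33, 39, 19, 11, 89], array([436.4157, 130.2022]))]
```

Bar found at case (-0.3,153.9,204.9) mm, leaning out 2°. The cover sits centred within about 1 mm. I'll grip the bar by its ends so it can pivot between the pads.

```bash
python3 -m jog '[{"jaw":0.9,"dx":0.6,"dy":0.03,"dz":0,"spin":0},{"jaw":0.9,"dx":0.9,"dy":0,"dz":0,"spin":0},{"jaw":0.9,"dx":0.44,"dy":0,"dz":0.4,"spin":0},{"jaw":0.9,"dx":0,"dy":0,"dz":0.9,"spin":0},{"jaw":0.9,"dx":0,"dy":0,"dz":0.9,"spin":0},{"jaw":0.9,"dx":0,"dy":0,"dz":0.7,"spin":0},{"jaw":0.9,"dx":0,"dy":0,"dz":0.27,"spin":0},{"jaw":0.9,"dx":0,"dy":0,"dz":0,"spin":0}]'
python3 -c "
from h import *
print(cf(monitor.get_obs()['eef_pos']));go(pt(0,154,192))"
```

```text
time_s: 28.68
eef_pos: [0.5193, 0.3101, 0.1919]
orientation: [[-0.139, 0.99, -0.001], [0.99, 0.139, -0.001], [-0.001, -0.001, -1.0]]
ft_force: [-0.2, 0.0, 0.4]
finger_gap: 0.902
grasp_force: 0.0
[[ -0.7633 156.218  191.8936]]
t 28.675 units [-0.0555  0.019  -0.0026] maxrows 0.05548728804231868 yaw 98.00858545305428
```

```bash
python3 -m jog '[{"jaw":0.7,"dx":-0.05,"dy":0.02,"dz":0,"spin":0},{"jaw":0.4,"dx":0,"dy":0,"dz":0,"spin":0},{"jaw":0.4,"dx":0,"dy":0,"dz":0,"spin":0},{"jaw":0.4,"dx":0,"dy":0,"dz":0,"spin":0},{"jaw":0.4,"dx":0,"dy":0,"dz":0,"spin":0}]' 30
python3 - <<'E'
import numpy as np
R=100
th=[-2.2]+[x for x in range(8,89,10)]
for a,b in zip(th,th[1:]):
    a,b=np.radians([a,b]); print(round(np.degrees(b)),"dx",round(-R*(np.sin(b)-np.sin(a))/40,3),"dz",round(-R*(np.cos(b)-np.cos(a))/40,3))
E
```

```text
time_s: 29.3
eef_pos: [0.5197, 0.3082, 0.1944]
orientation: [[-0.139, 0.99, -0.002], [0.99, 0.139, 0.0], [0.001, -0.002, -1.0]]
ft_force: [-5.7, -1.4, 4.4]
finger_gap: 0.505
grasp_force: 31.7
8 dx -0.444 dz 0.022
18 dx -0.425 dz 0.098
28 dx -0.401 dz 0.17
38 dx -0.365 dz 0.237
48 dx -0.319 dz 0.297
58 dx -0.262 dz 0.348
68 dx -0.198 dz 0.388
78 dx -0.127 dz 0.417
88 dx -0.053 dz 0.433
```

```bash
python3 -m jog '[{"jaw":0.4,"dx":-0.22,"dy":0,"dz":0,"spin":0},{"jaw":0.4,"dx":-0.22,"dy":0,"dz":0.02,"spin":0},{"jaw":0.4,"dx":-0.42,"dy":0,"dz":0.1,"spin":0},{"jaw":0.4,"dx":-0.4,"dy":0,"dz":0.17,"spin":0},{"jaw":0.4,"dx":-0.365,"dy":0,"dz":0.235,"spin":0},{"jaw":0.4,"dx":0,"dy":0,"dz":0,"spin":0}]'
python3 -c "
from h import *
print(cf(monitor.get_obs()['eef_pos']))"
```

```text
time_s: 30.05
eef_pos: [0.5288, 0.2431, 0.1737]
orientation: [[-0.138, 0.99, -0.002], [0.99, 0.138, 0.001], [0.001, -0.002, -1.0]]
ft_force: [-6.1, -4.1, 7.8]
finger_gap: 0.504
grasp_force: 33.7
[[ -0.5589  88.5086 173.6722]]
```

```bash
python3 -m jog '[{"jaw":0.4,"dx":-0.32,"dy":0,"dz":0.295,"spin":0},{"jaw":0.4,"dx":-0.26,"dy":0,"dz":0.35,"spin":0},{"jaw":0.4,"dx":-0.2,"dy":0,"dz":0.39,"spin":0},{"jaw":0.4,"dx":0,"dy":0,"dz":0,"spin":0}]'
python3 -m jog '[{"jaw":0.4,"dx":-0.075,"dy":0,"dz":0.2,"spin":0},{"jaw":0.4,"dx":-0.055,"dy":0,"dz":0.21,"spin":0},{"jaw":0.4,"dx":0,"dy":0,"dz":0,"spin":0}]'
python3 -c "
from h import *
print(cf(monitor.get_obs()['eef_pos']))"
```

```text
time_s: 30.55
eef_pos: [0.5334, 0.2092, 0.1304]
orientation: [[-0.136, 0.991, -0.003], [0.991, 0.136, -0.004], [-0.003, -0.003, -1.0]]
ft_force: [-3.4, -6.9, 1.6]
finger_gap: 0.507
grasp_force: 39.1
time_s: 30.92
eef_pos: [0.5341, 0.2038, 0.1145]
orientation: [[-0.136, 0.991, -0.003], [0.991, 0.136, -0.004], [-0.004, -0.004, -1.0]]
ft_force: [-4.2, -8.2, 4.4]
finger_gap: 0.509
grasp_force: 42.3
[[ -0.6476  48.8649 114.4774]]
```

```bash
python3 -m jog '[{"jaw":0.4,"dx":-0.03,"dy":0,"dz":0.1,"spin":0},{"jaw":0.4,"dx":-0.02,"dy":0,"dz":0.1,"spin":0},{"jaw":0.4,"dx":0,"dy":0,"dz":0,"spin":0}]'
python3 -m jog '[{"jaw":0.4,"dx":-0.01,"dy":0,"dz":0.06,"spin":0},{"jaw":0.4,"dx":0,"dy":0,"dz":0,"spin":0}]'
python3 -m jog '[{"jaw":0.4,"dx":0,"dy":0,"dz":0.05,"spin":0},{"jaw":0.4,"dx":0,"dy":0,"dz":0,"spin":0}]'
```

```text
time_s: 31.3
eef_pos: [0.5344, 0.2021, 0.1069]
orientation: [[-0.137, 0.991, -0.003], [0.991, 0.137, -0.004], [-0.003, -0.004, -1.0]]
ft_force: [-6.2, -7.8, 6.2]
finger_gap: 0.505
grasp_force: 43.8
time_s: 31.55
eef_pos: [0.5344, 0.2017, 0.1047]
orientation: [[-0.137, 0.991, -0.003], [0.991, 0.137, -0.004], [-0.003, -0.004, -1.0]]
ft_force: [-6.3, -8.3, 8.2]
finger_gap: 0.508
grasp_force: 44.3
time_s: 31.8
eef_pos: [0.5345, 0.2014, 0.1027]
orientation: [[-0.136, 0.991, -0.003], [0.991, 0.136, -0.004], [-0.004, -0.004, -1.0]]
ft_force: [-6.8, -8.8, 8.5]
finger_gap: 0.506
grasp_force: 44.7
```

```bash
python3 -m jog '[{"jaw":0.4,"dx":0,"dy":0,"dz":0.05,"spin":0},{"jaw":0.4,"dx":0,"dy":0,"dz":0,"spin":0}]'
python3 -m jog '[{"jaw":0.4,"dx":0,"dy":0,"dz":0.05,"spin":0},{"jaw":0.4,"dx":0,"dy":0,"dz":0,"spin":0}]'
python3 -m jog '[{"jaw":0.4,"dx":0,"dy":0,"dz":0.05,"spin":0},{"jaw":0.4,"dx":0,"dy":0,"dz":0,"spin":0}]'
```

```text
time_s: 32.05
eef_pos: [0.5345, 0.2012, 0.1007]
orientation: [[-0.136, 0.991, -0.003], [0.991, 0.136, -0.005], [-0.004, -0.004, -1.0]]
ft_force: [-6.3, -8.6, 7.7]
finger_gap: 0.504
grasp_force: 45.2
time_s: 32.3
eef_pos: [0.5345, 0.2009, 0.0986]
orientation: [[-0.136, 0.991, -0.003], [0.991, 0.136, -0.005], [-0.004, -0.004, -1.0]]
ft_force: [-6.5, -9.9, 7.6]
finger_gap: 0.507
grasp_force: 45.5
time_s: 32.55
eef_pos: [0.5346, 0.2008, 0.0966]
orientation: [[-0.136, 0.991, -0.003], [0.991, 0.136, -0.005], [-0.005, -0.004, -1.0]]
ft_force: [-6.1, -10.2, 8.4]
finger_gap: 0.505
grasp_force: 45.9
```

```bash
python3 -m jog '[{"jaw":0.4,"dx":-0.04,"dy":0,"dz":0.04,"spin":0},{"jaw":0.4,"dx":0,"dy":0,"dz":0,"spin":0}]'
python3 -m jog '[{"jaw":0.4,"dx":0,"dy":0,"dz":0.05,"spin":0},{"jaw":0.4,"dx":0,"dy":0,"dz":0,"spin":0}]'
```

```text
time_s: 32.8
eef_pos: [0.5346, 0.2006, 0.0951]
orientation: [[-0.137, 0.991, -0.003], [0.991, 0.137, -0.003], [-0.003, -0.003, -1.0]]
ft_force: [-6.6, -8.1, 7.5]
finger_gap: 0.507
grasp_force: 46.0
time_s: 33.05
eef_pos: [0.5346, 0.2004, 0.093]
orientation: [[-0.137, 0.991, -0.003], [0.991, 0.137, -0.003], [-0.003, -0.004, -1.0]]
ft_force: [-5.5, -8.0, 6.5]
finger_gap: 0.506
grasp_force: 46.4
```

```bash
python3 -m jog '[{"jaw":0.4,"dx":-0.06,"dy":0,"dz":0.05,"spin":0},{"jaw":0.4,"dx":0,"dy":0,"dz":0,"spin":0}]'
python3 -m jog '[{"jaw":0.4,"dx":0,"dy":0,"dz":0.04,"spin":0},{"jaw":0.4,"dx":0,"dy":0,"dz":0,"spin":0}]'
python3 -m jog '[{"jaw":0.4,"dx":0,"dy":0,"dz":0.04,"spin":0},{"jaw":0.4,"dx":0,"dy":0,"dz":0,"spin":0}]'
```

```text
time_s: 33.3
eef_pos: [0.5347, 0.2003, 0.0911]
orientation: [[-0.138, 0.99, -0.003], [0.99, 0.138, -0.001], [-0.0, -0.003, -1.0]]
ft_force: [-6.5, -4.5, 5.7]
finger_gap: 0.501
grasp_force: 46.4
time_s: 33.55
eef_pos: [0.5347, 0.2002, 0.0895]
orientation: [[-0.138, 0.99, -0.003], [0.99, 0.138, -0.001], [-0.001, -0.003, -1.0]]
ft_force: [-6.9, -4.6, 6.9]
finger_gap: 0.511
grasp_force: 46.8
time_s: 33.8
eef_pos: [0.5347, 0.2001, 0.0879]
orientation: [[-0.138, 0.99, -0.003], [0.99, 0.138, -0.001], [-0.001, -0.003, -1.0]]
ft_force: [-5.4, -4.9, 6.8]
finger_gap: 0.504
grasp_force: 47.0
```

No foot contact yet with the tips nearing the cover, so the foot is set short. I'll open, rise, close the fingers and press the bar from above.

```bash
python3 -m jog '[{"jaw":0.6,"dx":0,"dy":0,"dz":0,"spin":0},{"jaw":0.75,"dx":0,"dy":0,"dz":0,"spin":0},{"jaw":0.75,"dx":0,"dy":0,"dz":-0.5,"spin":0},{"jaw":0.75,"dx":0,"dy":0,"dz":-0.9,"spin":0},{"jaw":0,"dx":0,"dy":0,"dz":0,"spin":0},{"jaw":0,"dx":0,"dy":0,"dz":0,"spin":0},{"jaw":0,"dx":0,"dy":0,"dz":0,"spin":0},{"jaw":0,"dx":0,"dy":0,"dz":0,"spin":0},{"jaw":0,"dx":0,"dy":0,"dz":0,"spin":0}]' 40
python3 - <<'E'
from h import *
o=monitor.get_obs();print(cf(o['eef_pos']),o['finger_gap'],o['ft_force']);im,C=shot('wrist','w17')
print(proj(C,[pt(-22,50,100),pt(22,50,100),pt(0,59,100),pt(0,41,100)]),dark(im,100,300))
E
```

```text
time_s: 34.92
eef_pos: [0.5355, 0.2015, 0.1422]
orientation: [[-0.139, 0.99, -0.001], [0.99, 0.139, -0.0], [-0.0, -0.001, -1.0]]
ft_force: [-0.1, 0.6, 0.3]
finger_gap: 0.002
grasp_force: 0.0
[[  0.4249  46.4149 142.2367]] 0.0019796055111350034 [-0.1464  0.6384  0.3426]
[[280.2762 220.0182]
 [348.3143 220.1569]
 [314.2982 207.1002]
 [314.2752 232.8175]] [([0, 115, 172, 85, 4820], [316.7, 264.6])]
```

```bash
python3 -m jog '[{"jaw":0,"dx":0.05,"dy":0,"dz":0.35,"spin":0},{"jaw":0,"dx":0,"dy":0,"dz":0.25,"spin":0},{"jaw":0,"dx":0,"dy":0,"dz":0.1,"spin":0},{"jaw":0,"dx":0,"dy":0,"dz":0,"spin":0}]'
python3 -m jog '[{"jaw":0,"dx":0,"dy":0,"dz":0.08,"spin":0},{"jaw":0,"dx":0,"dy":0,"dz":0.06,"spin":0},{"jaw":0,"dx":0,"dy":0,"dz":0,"spin":0}]'
python3 -m jog '[{"jaw":0,"dx":0,"dy":0,"dz":0.05,"spin":0},{"jaw":0,"dx":0,"dy":0,"dz":0,"spin":0}]'
```

```text
time_s: 35.48
eef_pos: [0.5353, 0.2031, 0.1147]
orientation: [[-0.139, 0.99, -0.001], [0.99, 0.139, -0.001], [-0.0, -0.001, -1.0]]
ft_force: [-1.7, -2.8, 5.2]
finger_gap: -0.001
grasp_force: 2.7
time_s: 35.85
eef_pos: [0.5355, 0.2029, 0.111]
orientation: [[-0.139, 0.99, -0.001], [0.99, 0.139, -0.0], [-0.0, -0.001, -1.0]]
ft_force: [-6.0, -3.4, 15.3]
finger_gap: -0.0
grasp_force: 8.0
time_s: 36.1
eef_pos: [0.5357, 0.2028, 0.1105]
orientation: [[-0.139, 0.99, -0.0], [0.99, 0.139, 0.0], [0.001, -0.0, -1.0]]
ft_force: [-9.4, -5.8, 24.1]
finger_gap: -0.002
grasp_force: 12.2
```

```bash
python3 -m jog '[{"jaw":0,"dx":0,"dy":0,"dz":-0.05,"spin":0},{"jaw":0,"dx":0,"dy":0,"dz":0,"spin":0}]'
python3 -m jog '[{"jaw":0,"dx":0,"dy":0,"dz":-0.06,"spin":0},{"jaw":0,"dx":0,"dy":0,"dz":0,"spin":0}]'
python3 -m jog '[{"jaw":0,"dx":0,"dy":0,"dz":-0.06,"spin":0},{"jaw":0,"dx":0,"dy":0,"dz":0,"spin":0}]'
```

```text
time_s: 36.35
eef_pos: [0.5356, 0.2028, 0.111]
orientation: [[-0.139, 0.99, -0.0], [0.99, 0.139, -0.0], [-0.0, -0.0, -1.0]]
ft_force: [-4.9, -3.8, 15.6]
finger_gap: -0.001
grasp_force: 7.8
time_s: 36.6
eef_pos: [0.5355, 0.2029, 0.112]
orientation: [[-0.139, 0.99, -0.0], [0.99, 0.139, -0.001], [-0.0, -0.0, -1.0]]
ft_force: [-2.8, -2.2, 8.7]
finger_gap: 0.001
grasp_force: 4.1
time_s: 36.85
eef_pos: [0.5354, 0.2033, 0.1137]
orientation: [[-0.139, 0.99, -0.0], [0.99, 0.139, -0.0], [-0.0, -0.0, -1.0]]
ft_force: [-1.2, -1.5, 3.7]
finger_gap: -0.002
grasp_force: 1.8
```

The contact force is purely elastic, so I need to see where the bar actually stands. Rise and look.

```bash
python3 -m jog '[{"jaw":0,"dx":0,"dy":0,"dz":-0.5,"spin":0},{"jaw":0,"dx":0,"dy":0,"dz":-1,"spin":0},{"jaw":0,"dx":0,"dy":0,"dz":-1,"spin":0},{"jaw":0,"dx":0,"dy":0,"dz":-0.5,"spin":0},{"jaw":0,"dx":0,"dy":0,"dz":0,"spin":0},{"jaw":0,"dx":0,"dy":0,"dz":0,"spin":0}]'
python3 -c "
from h import *
im,C=shot('wrist','w18');print(proj(C,[pt(0,50,106),pt(0,50,99),pt(0,150,105),pt(0,0,112)]));print(dark(im,60,300))"
python3 -m jog '[{"jaw":0,"dx":0.5,"dy":0,"dz":-0.5,"spin":0},{"jaw":0,"dx":0.8,"dy":0,"dz":-0.5,"spin":0},{"jaw":0,"dx":0.5,"dy":0,"dz":0,"spin":0},{"jaw":0,"dx":0,"dy":0,"dz":0,"spin":0},{"jaw":0,"dx":0,"dy":0,"dz":0,"spin":0}]'
python3 - <<'E'
from h import *
im,C=shot('wrist','w19');print(proj(C,[pt(0,50,106),pt(0,50,99),pt(0,150,105),pt(0,0,112)]));print(dark(im,60,300))
s,_=shot('scene','s19');a,_=load('w18')
x,y=proj(cam("scene"),pt(0,70,100))[0].astype(int);b=cv2.resize(s[y-75:y+75,x-75:x+75],(390,390))[:,:,::-1]
cv2.imwrite('pics/c19.png',np.hstack([cv2.resize(a[90:290,215:415],(390,390)),b]))
E
```

```text
time_s: 37.6
eef_pos: [0.5347, 0.2037, 0.2323]
orientation: [[-0.14, 0.99, -0.002], [0.99, 0.14, -0.001], [-0.001, -0.002, -1.0]]
ft_force: [-0.9, 0.8, -0.2]
finger_gap: -0.0
grasp_force: 0.0
[[315.3143 186.1981]
 [315.3241 184.0363]
 [315.6212  73.3661]
 [315.1741 239.0175]]
[([52, 118, 47, 17, 672], [314.7, 187.1]), ([0, 184, 172, 56, 3126], [318.6, 283.3])]
time_s: 38.28
eef_pos: [0.5254, 0.2732, 0.2725]
orientation: [[-0.138, 0.99, -0.002], [0.99, 0.138, -0.002], [-0.002, -0.002, -1.0]]
ft_force: [-0.0, -1.0, -0.2]
finger_gap: 0.001
grasp_force: 0.0
[[315.0171 236.5377]
 [315.0294 233.8157]
 [315.056  145.9163]
 [314.9998 277.3092]]
[([0, 170, 173, 70, 3496], [318.2, 278.3])]
```

View pics/c19.png

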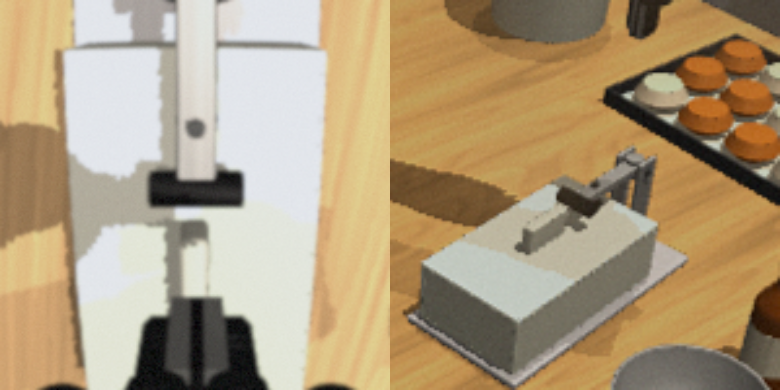

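The view shows the cover down on the plate all round. The arm is over it near level, with the bar at (195,188) in the left crop. Now I triangulate the bar height.

Run:
```python
from h import *
S=cam("scene");s,_=load('s19','scene')
x,y=proj(S,pt(0,70,100))[0].astype(int)
bx=((581-390)*150/390+x-75,196*150/390+y-75)
_,A=load('w18')
P,e=tri([ray(A,(314.7,187.1)),ray(S,bx)]);print("scene+wrist",cf(P),e)
# same scene bias check: rib top centre far end etc.: project known
c,C=load('w19')
for sname in ('w18','w19'):
    im,K=load(sname); m=im.max(2)<60
    for r in range(165,262,3):
        q=np.where(m[r,270:360])[0]+270
        print(sname,r,(q[0],q[-1],len(q)) if len(q) else '-',end='; ')
    print()
```

```text
scene+wrist [[  1.5628  51.9847 111.2908]] [np.float64(0.0024150519346179057), np.float64(0.0024150519346178407)]
w18 165 -; w18 168 -; w18 171 -; w18 174 -; w18 177 -; w18 180 (np.int64(292), np.int64(337), 24); w18 183 (np.int64(292), np.int64(338), 46); w18 186 (np.int64(292), np.int64(338), 47); w18 189 (np.int64(292), np.int64(338), 46); w18 192 (np.int64(292), np.int64(338), 47); w18 195 -; w18 198 -; w18 201 -; w18 204 -; w18 207 -; w18 210 -; w18 213 -; w18 216 -; w18 219 -; w18 222 -; w18 225 -; w18 228 -; w18 231 -; w18 234 -; w18 237 -; w18 240 -; w18 243 -; w18 246 (np.int64(312), np.int64(319), 8); w18 249 (np.int64(312), np.int64(319), 8); w18 252 (np.int64(312), np.int64(319), 8); w18 255 (np.int64(291), np.int64(340), 30); w18 258 (np.int64(289), np.int64(342), 33); w18 261 (np.int64(289), np.int64(343), 35); 
w19 165 -; w19 168 -; w19 171 -; w19 174 -; w19 177 -; w19 180 -; w19 183 -; w19 186 -; w19 189 -; w19 192 -; w19 195 -; w19 198 -; w19 201 -; w19 204 -; w19 207 -; w19 210 -; w19 213 -; w19 216 -; w19 219 -; w19 222 -; w19 225 -; w19 228 -; w19 231 (np.int64(296), np.int64(333), 19); w19 234 (np.int64(297), np.int64(333), 20); w19 237 (np.int64(297), np.int64(333), 37); w19 240 (np.int64(297), np.int64(333), 37); w19 243 (np.int64(298), np.int64(332), 16); w19 246 (np.int64(312), np.int64(318), 7); w19 249 (np.int64(312), np.int64(319), 8); w19 252 (np.int64(312), np.int64(319), 8); w19 255 (np.int64(291), np.int64(340), 30); w19 258 (np.int64(289), np.int64(342), 33); w19 261 (np.int64(289), np.int64(342), 32);
```

Run:
```python
from h import *
def w(s,rows,x0,x1):
    im,C=load(s);g=cv2.GaussianBlur(im.astype(np.float32).max(2),(0,0),.7);o=[]
    for r in rows:
        d=np.abs(np.gradient(g[r]));e=[]
        for x in (x0,x1):
            k=x-7+d[x-7:x+8].argmax();q=np.arange(k-3,k+4);e.append((d[q]*q).sum()/d[q].sum())
        o.append(e[1]-e[0])
    return np.median(o),C,np.mean(rows)
for s,rows,x0,x1 in (("w1",range(119,130),304,358),("w16",range(96,107),290,343),("w18",range(183,192),291,339),("w19",range(234,242),296,334)):
    m,C,r=w(s,rows,x0,x1);res=[]
    for z in range(85,225,2):
        # v such that row matches
        vs=np.linspace(30,170,141);P=proj(C,[pt(0,v,z) for v in vs]);v=np.interp(-r,-P[::-1,1][::-1],vs) if P[0,1]>P[-1,1] else 0
        q=proj(C,[pt(-22,v,z),pt(22,v,z)]);res.append((abs(q[1,0]-q[0,0]-m),z,v))
    print(s,m,min(res))
P,e=tri([ray(load("w18")[1],(314.9,186.8)),ray(load("w19")[1],(315,237))]);print(cf(P),e)
```

```text
w1 55.845544853396234 (np.float64(0.04110650480379263), 209, np.float64(154.32816391479855))
w16 54.73553295586754 (np.float64(0.20359901702892103), 207, np.float64(153.87219149498864))
w18 48.748613706001606 (np.float64(0.029719641034034794), 107, np.float64(49.54613407454578))
w19 38.945484757676155 (np.float64(0.06621083353766721), 99, np.float64(45.3728394262607))
[[ -0.1964  49.4388 106.0182]] [np.float64(0.0001773889870424799), np.float64(0.00017738898704263494)]
```

The bar stands at 106 mm, v 49.4, near level, so the foot is bearing. I'll confirm with one more measured press of about 13 N.

```bash
python3 -c "
from h import *
go(pt(0,49.5,119))"
python3 -m jog '[{"jaw":0,"dx":-0.5,"dy":0,"dz":0.5,"spin":0},{"jaw":0,"dx":-0.8,"dy":0,"dz":0.5,"spin":0},{"jaw":0,"dx":-0.44,"dy":0,"dz":0.4,"spin":0},{"jaw":0,"dx":0,"dy":0,"dz":0.9,"spin":0},{"jaw":0,"dx":0,"dy":0,"dz":0.9,"spin":0},{"jaw":0,"dx":0,"dy":0,"dz":0.55,"spin":0},{"jaw":0,"dx":0,"dy":0,"dz":0,"spin":0},{"jaw":0,"dx":0,"dy":0,"dz":0,"spin":0}]'
python3 -c "
from h import *
print(cf(monitor.get_obs()['eef_pos']))"
```

```text
t 38.375 units [-1.7241 -0.0079  3.8557] maxrows 3.8556869103831652 yaw 97.87798164855938
time_s: 39.38
eef_pos: [0.5359, 0.2061, 0.125]
orientation: [[-0.139, 0.99, 0.002], [0.99, 0.139, 0.001], [0.001, 0.002, -1.0]]
ft_force: [0.9, -0.9, 0.3]
finger_gap: 0.002
grasp_force: 0.0
[[  1.451   50.9205 124.9866]]
```

```bash
python3 -m jog '[{"jaw":0,"dx":-0.03,"dy":-0.03,"dz":0.2,"spin":0},{"jaw":0,"dx":0,"dy":0,"dz":0,"spin":0}]' | egrep 'pos|ft'
for i in 1; do :; done
python3 -m jog '[{"jaw":0,"dx":0,"dy":0,"dz":0.05,"spin":0},{"jaw":0,"dx":0,"dy":0,"dz":0,"spin":0}]' | egrep 'pos|ft'
python3 -m jog '[{"jaw":0,"dx":0,"dy":0,"dz":0.04,"spin":0},{"jaw":0,"dx":0,"dy":0,"dz":0,"spin":0}]' | egrep 'pos|ft'
python3 -m jog '[{"jaw":0,"dx":0,"dy":0,"dz":0.03,"spin":0},{"jaw":0,"dx":0,"dy":0,"dz":0,"spin":0}]' | egrep 'pos|ft'
```

```text
eef_pos: [0.5339, 0.2045, 0.1159]
ft_force: [-0.2, 0.4, 0.7]
eef_pos: [0.5344, 0.2047, 0.1151]
ft_force: [-2.1, -0.8, 5.9]
eef_pos: [0.5345, 0.2047, 0.1142]
ft_force: [-3.6, -1.4, 9.1]
eef_pos: [0.5345, 0.2046, 0.1135]
ft_force: [-4.7, -2.1, 11.9]
```

Force rises from first touch, 4 N/mm with friction hysteresis, so the sprung foot is bearing. One small step further, then lift off.

```bash
python3 -m jog '[{"jaw":0,"dx":0,"dy":0,"dz":0.025,"spin":0},{"jaw":0,"dx":0,"dy":0,"dz":0,"spin":0}]' | egrep 'pos|ft'
python3 -m jog '[{"jaw":0,"dx":0,"dy":0,"dz":-0.3,"spin":0},{"jaw":0,"dx":0,"dy":0,"dz":-0.8,"spin":0},{"jaw":0,"dx":0,"dy":0,"dz":-1,"spin":0},{"jaw":0,"dx":0,"dy":0,"dz":-1,"spin":0},{"jaw":0,"dx":0,"dy":0,"dz":-0.6,"spin":0},{"jaw":0,"dx":0,"dy":0,"dz":0,"spin":0},{"jaw":0,"dx":0,"dy":0,"dz":0,"spin":0}]'
python3 - <<'E'
from h import *
im,C=shot('wrist','w20');print(dark(im,60,240));print(proj(C,[pt(0,49.4,106)]))
p=proj(C,[pt(a,c,80) for a,c in((-65,115),(65,115),(65,-60),(-65,-60))])
for i,j in((0,3),(1,2)):
    e=edge(im[:,:,::-1],p[i],p[j]);print("cover side x",np.median(cf(onplane(C,e,.08))[:,0]))
from workcell import job_done
print(job_done())
E
```

```text
eef_pos: [0.5345, 0.2046, 0.1125]
ft_force: [-4.1, -1.4, 12.3]
time_s: 41.5
eef_pos: [0.5337, 0.2045, 0.2572]
orientation: [[-0.139, 0.99, -0.001], [0.99, 0.139, -0.0], [-0.0, -0.001, -1.0]]
ft_force: [0.0, -1.1, -0.1]
finger_gap: -0.004
grasp_force: 0.0
[([55, 113, 43, 16, 549], [315.5, 181.0])]
[[316.1686 180.5505]]
cover side x -65.9065762336592
cover side x 63.927799722226524
the job is handed in; nothing more can be done
None
```

The job is handed in at about 41.5 s: the long tube lies in both saddles, the cover is down on the base plate, and the clamp was pressed to 10–15 N, except for one earlier press that reached 24 N; touch forces, not sight, indicate its foot is bearing on the cover.

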